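# Roll capped sample tubes from a tipping trough into a sloping grooved rack

## Task

Lift the loaded steel trough by its swinging black-gripped bail, carry it level to the sloping blue-bedded rack, set it on its legs with the notches at its open end over the rack's steel cross-bar, and let go. Then take it by the black bar at its back and slowly tip it on the cross-bar so that the four capped tubes roll out and settle in the rack's grooves, one tube in each groove, then lower the empty trough onto its legs again, still hooked on the bar, and let go. Do not let a tube fall on the table, and leave the other things on the bench where they are.

Things in the scene. Friction and masses are not known exactly. Their poses are not given: they have to be found in the camera images.
- trough: Loose steel tipping trough on 4 legs, 0.54 kg loaded. Origin on the table under its middle; z up, +x to its open end. x=-109 (rear bar) to +90 mm, 133 mm wide (149 over the bail), panels 118 mm high. Floor falls to the back, 6 deg at the front to 15 at the back: level, the tubes stay in; tipped slowly they roll out one by one from 0.11 to 0.3 rad; 0.42 empties it. Over 0.3 rad/s they may pile up.
- bail_grip (a point): Centre of the trough's black round bail sleeve: 15 mm diameter, 74 mm long along the trough's y, about 170 mm above the table. The bail is a wire bow, hinged with slight friction along y at trough x=-6, z=110 mm, 60 mm below the sleeve and over the loaded trough's centre of mass, near upright at the start. Hung from it the trough stays level; it cannot be tipped far by it.
- rear_bar (a point): Centre of the black round bar behind the trough's back wall: 10 mm diameter, along the trough's y, 68 mm free between its arms, at trough x=-104, z=106 mm, 49 mm clear of the back wall. It can turn between finger pads while the trough is tipped.
- trough_notch (a point): Midway between the two downward-open notches in the front ends of the trough's side panels (trough x=+75, z=85 mm; trough axes). Notches 11 mm wide, flared to about 23 mm below, lowest edge at z=66 mm. Seated, this point lies on the rack's bar axis within 2 mm and the trough stands level on its legs; tipping turns it about this line.
- rack_bar (a point): Centre of the rack's level steel cross-bar, 8 mm diameter, 85 mm above the table, along the rack's y. Rack axes: z up, +x downhill; the seated trough's +x is the rack's +x, so the trough stands on the -x side. The bar runs between two uprights, 150 mm apart inside, 111 mm high. The rack is fixed; it reaches from x=-14 to +180 mm of the bar and is 170 mm wide.
- rack_bed: Blue grooved bed of the rack, falling 9 deg along its +x. Origin at the middle of its upper edge, on its face, 18 mm beyond and 1 mm above the bar axis; y along the grooves, z square to the face. Five grooves 24.5 mm wide, 21.6 mm deep, first at x=14 to 38.5 mm, then every 29.5 mm; end stop at x=156 mm. A tube in a groove has its centre at z=-11 mm.
- tube_red: Capped sample tube with red cap and white body, round ends, 22 mm diameter, 120 mm long, 35 g, rolls easily. Origin at its centre, y along its length.
- tube_yellow: Capped sample tube with yellow cap and white body, round ends, 22 mm diameter, 120 mm long, 35 g, rolls easily. Origin at its centre, y along its length.
- tube_blue: Capped sample tube with blue cap and white body, round ends, 22 mm diameter, 120 mm long, 35 g, rolls easily. Origin at its centre, y along its length.
- tube_green: Capped sample tube with green cap and white body, round ends, 22 mm diameter, 120 mm long, 35 g, rolls easily. Origin at its centre, y along its length.
- strip_plate: Bystander: red-framed strip plate, 85x128x15 mm, origin at its underside; to be left alone.
- reagent_trough: Bystander: small white reagent boat, 46x92x24 mm, origin at its underside; to be left alone.
- timer: Bystander: white bench timer, 60x62x28 mm, origin at its underside; to be left alone.
- tub: Bystander: clear lidded storage tub, 121x171x83 mm, origin at its underside; to be left alone.
- vial_insert: Bystander: card insert with small vials, 74x40x57 mm, origin at its underside; to be left alone.
- tip_box: Bystander: clear and green pipette tip box with lid, 92x122x85 mm, origin at its underside; to be left alone.
Mind the look-alikes: they are no part of the job. What is shaped like the tube_blue but purple or turquoise is not meant.

How it is judged (in metres and radians):
On the way, in this order (a step that is already met when the one before it is completed fails the run):
1. the loaded trough stands level on its legs, its notches over the rack's bar, all four tubes still in it, and is let go (x of trough_notch in the frame of rack_bar between -0.006 and 0.006 m and z of trough_notch in the frame of rack_bar between -0.004 and 0.004 m and y of trough_notch in the frame of rack_bar between -0.01 and 0.01 m and angle between trough's own z axis and vertical below 0.06 rad and x of tube_red in the frame of trough between -0.05 and 0.075 m and z of tube_red in the frame of trough between 0.083 and 0.115 m and x of tube_yellow in the frame of trough between -0.05 and 0.075 m and z of tube_yellow in the frame of trough between 0.083 and 0.115 m and x of tube_blue in the frame of trough between -0.05 and 0.075 m and z of tube_blue in the frame of trough between 0.083 and 0.115 m and x of tube_green in the frame of trough between -0.05 and 0.075 m and z of tube_green in the frame of trough between 0.083 and 0.115 m and contact force between the fingers and trough below 0.2 N), for 0.3 s.
2. the trough is tipped about the bar, its notches staying on the bar (x of trough_notch in the frame of rack_bar between -0.006 and 0.006 m and z of trough_notch in the frame of rack_bar between -0.004 and 0.006 m and y of trough_notch in the frame of rack_bar between -0.01 and 0.01 m and angle between trough's own z axis and vertical above 0.2 rad), for 0.1 s.
At the end, for the whole second after the job is handed in: Each tube rests in its own groove (centre 8 to 13 mm below the bed face, within 0.08 rad of the groove, under 0.02 m/s); the trough stands level (0.06 rad) on its legs, notches over the bar (6 mm along, 4 mm in height, 10 mm sideways), and is released (z of tube_red in the frame of rack_bed between -0.013 and -0.008 m and x of tube_red in the frame of rack_bed between 0.015 and 0.158 m and angle between the y axis of each of tube_red, tube_yellow, tube_blue, tube_green and the y axis of rack_bed, either way round below 0.08 rad and linear speed of each of tube_red, tube_yellow, tube_blue, tube_green below 0.02 m/s and z of tube_yellow in the frame of rack_bed between -0.013 and -0.008 m and x of tube_yellow in the frame of rack_bed between 0.015 and 0.158 m and z of tube_blue in the frame of rack_bed between -0.013 and -0.008 m and x of tube_blue in the frame of rack_bed between 0.015 and 0.158 m and z of tube_green in the frame of rack_bed between -0.013 and -0.008 m and x of tube_green in the frame of rack_bed between 0.015 and 0.158 m and x of trough_notch in the frame of rack_bar between -0.006 and 0.006 m and z of trough_notch in the frame of rack_bar between -0.004 and 0.004 m and y of trough_notch in the frame of rack_bar between -0.01 and 0.01 m and angle between trough's own z axis and vertical below 0.06 rad and contact force between the fingers and trough below 0.2 N); the robot touches nothing.
It fails at once if a tube falls on the table (height (world z) of any of tube_red, tube_yellow, tube_blue, tube_green below 0.018 m).
It fails at once if another thing on the bench is pushed away by more than 40 mm (distance of any of strip_plate, reagent_trough, timer, tub, vial_insert, tip_box from where it was at the start of the episode above 0.04 m).
It also fails if it takes over 67 s, if anything falls off the work surface, if the arm or the gripper's body presses on something with over 40 N, if the wrist force passes 120 N, or if a joint passes its speed limit or range.

## Robot

A 6-joint arm with a two-finger parallel gripper is mounted at the origin on a cart in front of the work surface, level with it; the furniture and walls round the work are solid. World frame = base frame: x ahead of the robot, y to its left, z up, the work surface at z = 0. Lengths are in mm, angles in rad, forces in N, time in s.
With the tool pointing down it reaches from about 275 to 750 mm from the base axis. Payload 10.2 kg.
Tool frame: the origin (TCP) lies at the very end of the fingers, on their centre line; the grasp point (between the pads) lies 19 mm behind it; z points along the fingers, y is the direction in which the jaws open and shut (so a half turn about z gives the same grasp; the last joint's range is limited). The gripper opens to 85 mm and grips with 20 to 120 N. Pads are 22 mm wide; open, the fingers measure 114 mm over their backs; the gripper's body (76 mm by 85 mm) begins 54 mm behind the grasp point. The pads swing forward as they close: fully open they stand 13 mm farther back than shut.
Start: joints at [-1.409, 0.313, 1.498, -0, 1.331, -0.223], TCP at [197.059, -486.62, 231.294] pointing down, gripper open.
Joint ranges: [-2.94, 2.94], [-0.97, 2.17], [0.19, 2.56], [-1.23, 4.37], [0.02, 3.11], [-2.88, 2.88]. Speed limits (rad/s): [2.39, 2.39, 3.01, 3.14, 3.14, 3.14].

## Interface

Orientations are given as a unit quaternion [w, x, y, z].
In Python, from rig import ctrl, eyes, order gives the robot as it stands.
- The arm moves only by the tool move_arm, never from a script. Its argument "deltas" is a list of rows, each a list of 6 numbers: the shift along the tool's x, y, z in cm, then the turn, a rotation vector about the tool's x, y, z in degrees. A call has exactly 10 rows; each row shifts and turns the commanded pose from where the row before left it, along the tool's axes as they then stand; what a row does not reach is not made up. A row lasts 1/10 s, in which the tool goes at most 50 mm and 8.59 degrees, less where a joint would pass 70% of its speed; a pose out of reach is approached as far as the arm can. A call is refused whole if a number of a shift passes 5 or a number of a turn 8.59, either way. A call with a gripper value outside its range is refused whole. "grip" is the finger opening in cm, from 0 to 8.54, set as the call begins (left out, the last holds). The fingers move at their own pace and stop on an object; "newtons" is the grip in N (left out, the last holds). Time passes only in rows, so rows that do not move let the fingers close, or fill a call up. It gives the time, the measured TCP pose, the force and the opening at its end, in the units of the state.
- ctrl.sense(): the state, without advancing time (a new reading comes with each control period).
- eyes.capture(name): name is "scene" or "top" or "wrist"; returns the picture (420x560x3 uint8, blue, green, red); there is no depth.
- eyes.camera_params(name): a dict with "K" (3x3 intrinsics, pixels), "k1" (the pictures are not rectified: a ray, as slopes to the right and down, at radius r is drawn at 1 + k1 r^2 times it, then the intrinsics apply), "camera_from_world" (4x4, takes a point from world to camera coordinates). Camera axes: x right, y down, z forward; pixel columns grow to the right and rows downward; lengths in mm; the calibration is good to about 2 mm. A picture is of the moment at which its call begins: read the wrist's pose just before it. camera_params takes no time and is no camera call; for the wrist camera it gives the pose at the moment of the call.
- order.finish_job(): hands the job in, once; it reports no verdict.
The state is a dict: "time_s": time; "joints": joint angles; "dq": joint speeds; "tau": joint torques, N m; "eef_pos": TCP position; "ee_rot": TCP orientation; "force": force on the tool from outside, world axes, zero at the start; "wrist_torque": the same for the moment, N m; "grip_width": opening from 0.0 (shut) to 1.0 (fully open).
Only numpy, scipy, OpenCV 4.12 (cv2) and the standard library are available. Lean on these libraries where they do the work, as an engineer would, in place of code of your own. Each camera call takes 0.05 s, during which the arm holds its last target.

## Working session

There is one attempt and no reset: what is moved stays moved. The work goes in short steps, Python scripts to look and compute and a tool call to move; the robot and the scene stay as the last step left them, time stands still between calls to the robot, and variables do not carry over. Pictures are saved under pics/ and viewed, and the job is handed in when it is done.

Besides the shell and the picture viewer there is one more tool, called by a JSON object that holds its "fn" and its "kwargs", one argument or row to a line. move_arm: Moves the arm, as the interface text tells. Its arguments: {"type":"object","properties":{"deltas":{"type":"array"},"grip":{"type":"number"},"newtons":{"type":"number"}},"required":["deltas"]}

```bash
ls; mkdir -p pics; python3 - <<'E'
from rig import ctrl,eyes,order
import cv2,numpy as np
print(ctrl.sense())
for n in ["scene","top","wrist"]:
    p=eyes.camera_params(n); print(n,p)
    cv2.imwrite(f"pics/{n}0.png",eyes.capture(n))
E
```

```text
pics
{'time_s': 0.0, 'joints': array([-1.40944097e+00,  3.13450108e-01,  1.49844303e+00,  3.20571049e-05,
        1.33103449e+00, -2.23404334e-01]), 'dq': array([ 0.00095577, -0.00014045,  0.00109386,  0.00156472, -0.00048176,
       -0.00165904]), 'tau': array([-1.31650384e-03, -4.12260711e+01, -2.59742975e+01, -2.84569214e-04,
        4.08845881e-03, -2.98750592e-05]), 'eef_pos': array([ 197.00195271, -486.34962232,  230.73279455]), 'ee_rot': array([-6.66682115e-04,  9.81552511e-01,  1.91191586e-01,  3.62651108e-05]), 'force': array([0.43692068, 0.52966346, 0.13897408]), 'wrist_torque': array([ 0.02641837, -0.01053155, -0.03679819]), 'grip_width': 1.0043879640341415}
scene {'K': array([[522.04537386,   0.        , 281.89526451],
       [  0.        , 522.04537386, 219.4281176 ],
       [  0.        ,   0.        ,   1.        ]]), 'k1': -0.18173719499890428, 'camera_from_world': array([[-8.21348830e-01, -5.70362915e-01, -8.49969598e-03,
         4.68057973e+02],
       [-3.53480091e-01,  5.20609411e-01, -7.77185735e-01,
         2.76792515e+02],
       [ 4.47702943e-01, -6.35336120
[... 549 characters left out ...]
1947028e-03, -9.90981228e-01,
         1.79334186e+03],
       [ 0.00000000e+00,  0.00000000e+00,  0.00000000e+00,
         1.00000000e+00]])}
wrist {'K': array([[353.17044645,   0.        , 277.40795661],
       [  0.        , 353.17044645, 204.48828385],
       [  0.        ,   0.        ,   1.        ]]), 'k1': -0.08102572133848532, 'camera_from_world': array([[ 3.75660176e-01, -9.26756899e-01, -1.03991974e-03,
        -5.25450655e+02],
       [-8.85479317e-01, -3.59259047e-01,  2.94719048e-01,
        -3.84518064e+01],
       [-2.73506511e-01, -1.09793382e-01, -9.55583383e-01,
         3.78696001e+02],
       [ 0.00000000e+00,  0.00000000e+00,  0.00000000e+00,
         1.00000000e+00]])}
```

View pics/scene0.png

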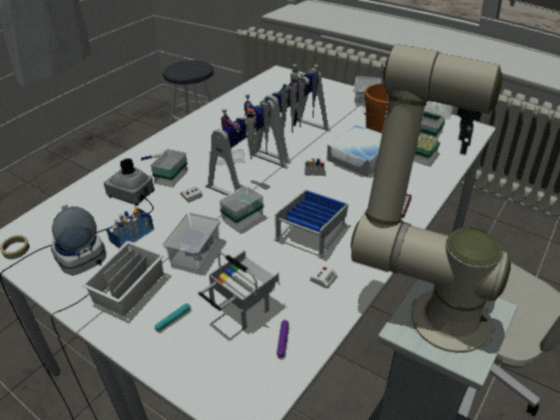

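View pics/top0.png

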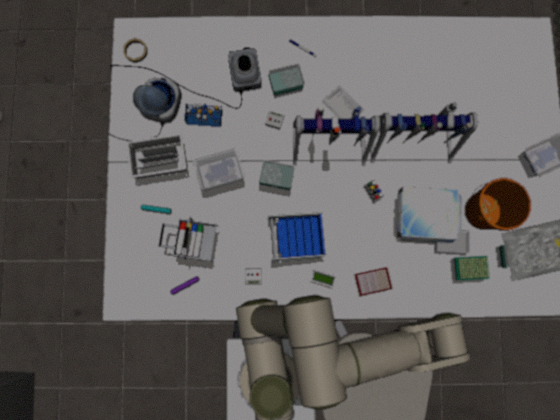

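View pics/wrist0.png

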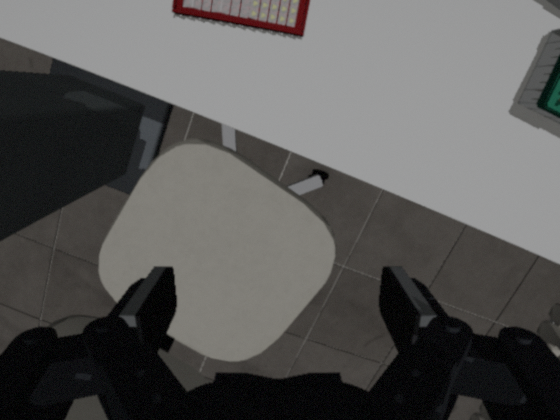

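```bash
python3 - <<'E'
import cv2,numpy as np
a=cv2.imread("pics/top0.png"); s=cv2.imread("pics/scene0.png")
g=lambda c:np.clip(255*(c/255.)**0.6,0,255).astype(np.uint8)
cv2.imwrite("pics/topz.png",cv2.resize(g(a[190:300,135:345]),None,fx=3.8,fy=3.8,interpolation=cv2.INTER_CUBIC))
cv2.imwrite("pics/sc1.png",cv2.resize(g(s[240:340,185:295]),None,fx=6,fy=6,interpolation=cv2.INTER_CUBIC))
cv2.imwrite("pics/sc2.png",cv2.resize(g(s[180:260,265:360]),None,fx=7,fy=7,interpolation=cv2.INTER_CUBIC))
E
```

```text
(no output)
```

View pics/topz.png

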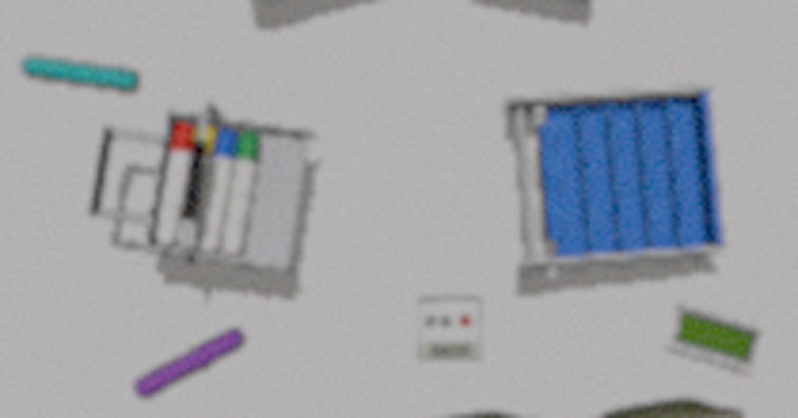

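View pics/sc1.png

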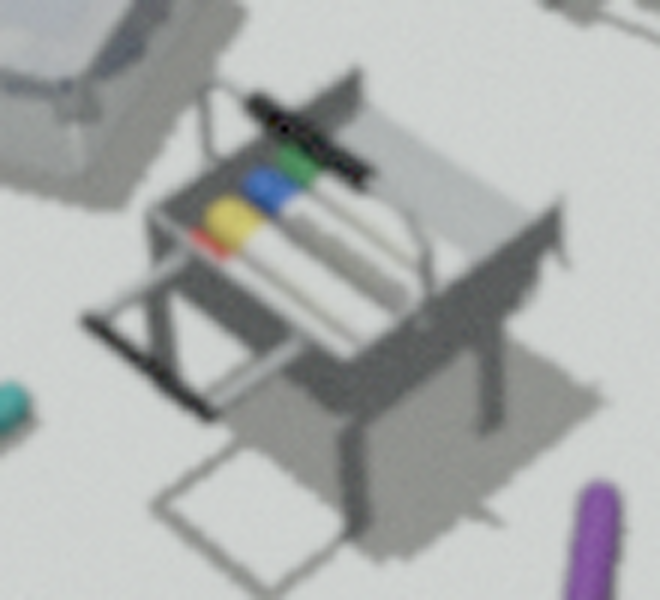

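View pics/sc2.png

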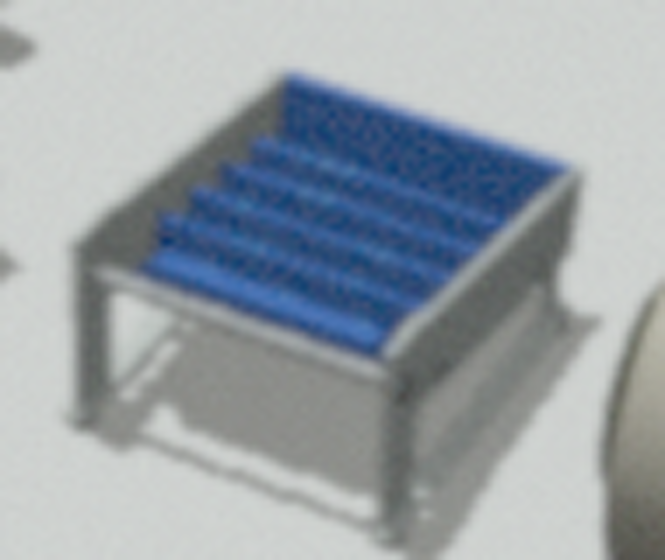

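```bash
cat > h.py <<'E'
from rig import ctrl,eyes,order
import cv2,numpy as np
from scipy.spatial.transform import Rotation as R
from scipy.optimize import least_squares
P0={n:eyes.camera_params(n) for n in ("scene","top")}
def proj(p,X):
    T=p["camera_from_world"]; d=np.array([p["k1"],0,0,0])
    return cv2.projectPoints(np.asarray(X,float).reshape(-1,3),cv2.Rodrigues(T[:3,:3])[0],T[:3,3],p["K"],d)[0].reshape(-1,2)
def ray(p,uv):
    u=cv2.undistortPoints(np.array(uv,float).reshape(1,1,2),p["K"],np.array([p["k1"],0,0,0])).ravel()
    T=p["camera_from_world"];Rm=T[:3,:3];return -Rm.T@T[:3,3],Rm.T@np.r_[u,1]
def atz(p,uv,z):
    o,d=ray(p,uv);return o+d*(z-o[2])/d[2]
def fit(obs,x0):
    # obs: list (params, uv, localxyz) ; pose x,y,yaw
    def f(q):
        r=[]
        for p,uv,l in obs:
            X=R.from_euler("z",q[2]).apply(l)+[q[0],q[1],0]
            r+=list(proj(p,X)[0]-uv)
        return r
    s=least_squares(f,x0,loss="soft_l1");return s.x,np.array(s.fun).reshape(-1,2)
def tri(l):
    A=np.zeros((3,3));b=np.zeros(3)
    for p,uv in l:
        o,d=ray(p,uv);d/=np.linalg.norm(d);M=np.eye(3)-np.outer(d,d);A+=M;b+=M@o
    return np.linalg.solve(A,b)
E
cat > m.py <<'E'
from h import *
t=lambda a:np.array([135+(a[0])/3.8-.4,190+a[1]/3.8-.4])
s=lambda a:np.array([185+a[0]/6-.4,240+a[1]/6-.4])
s2=lambda a:np.array([265+a[0]/7-.4,180+a[1]/7-.4])
T,S=P0["top"],P0["scene"]
for nm,a,b in [("rearL",(107,130),(88,320)),("rearR",(96,212),(210,412)),("slL",(200,145),(252,102)),("slR",(188,215),(368,178))]:
    print(nm,tri([(T,t(a)),(S,s(b))]))
for nm,a,b in [("barL",(522,110),(100,268)),("barR",(541,255),(385,378)),]:
    print(nm,tri([(T,t(a)),(S,s2(b))]), atz(T,t(a),85),atz(S,s2(b),85))
print([atz(T,t(a),106) for a in [(107,130),(96,212)]],[atz(S,s(a),106) for a in [(88,320),(210,412)]])
E
python3 m.py
```

```text
rearL [568.2023059  380.43454879 105.98214383]
rearR [490.83453513 389.82878977 104.82827025]
slL [547.15802967 282.59759999 171.27318106]
slR [480.75648099 291.16958598 169.39646379]
barL [587.82323913 -12.10317881  86.73077968] [587.38452237 -12.51689561  85.        ] [589.78815    -13.54390689  85.        ]
barR [449.5156212  -28.91749587  77.13321554] [448.43391155 -29.08309051  85.        ] [445.62091077 -20.58398871  85.        ]
[array([568.98680365, 381.00796602, 106.        ]), array([491.28767169, 389.95838924, 106.        ])] [array([567.28104395, 380.042441  , 106.        ]), array([489.47660019, 390.28135726, 106.        ])]
```

```bash
cat >> h.py <<'E'
def pose():
    s=ctrl.sense(); q=s["ee_rot"]; return np.array(s["eef_pos"]),R.from_quat([q[1],q[2],q[3],q[0]])
def down(a,tilt=0):  # tool x at world angle a (deg), pointing down, tilt about tool x... deg
    a=np.radians(a);x=np.array([np.cos(a),np.sin(a),0]);z=np.array([0,0,-1.]);y=np.cross(z,x)
    return R.from_matrix(np.c_[x,y,z])*R.from_euler("x",tilt,degrees=True)
def plan(pt,Rt,n,p0=None,R0=None,dec=2):
    """n equal rows: constant body twist split: straight translation + slerp, in tool axes"""
    p,r=pose() if p0 is None else (p0,R0)
    rv=(r.inv()*Rt).as_rotvec()/n; dp=(np.array(pt)-p)/n
    rows=[];pc,rc=p.copy(),r
    for i in range(n):
        tgt=p+dp*(i+1)
        d=np.round(rc.inv().apply(tgt-pc)/10,dec); w=np.round(np.degrees(rv),2)
        pc=pc+rc.apply(d*10); rc=rc*R.from_rotvec(np.radians(w)); rows.append(list(d)+list(w))
    for x in rows: print("["+",".join(f"{v:g}" for v in x)+"],")
    print("end",pc.round(1),"max mm/row",np.linalg.norm(dp),"deg",np.degrees(np.linalg.norm(rv)))
    return pc,rc
E
python3 - <<'E'
from h import *
p,r=pose()
T=eyes.camera_params("wrist")["camera_from_world"]
c=-T[:3,:3].T@T[:3,3]; print("cam in tool",r.inv().apply(c-p)); print(r.inv().apply(T[:3,:3]).round(3))
print((T[:3,:3]@r.as_matrix()).round(3))
plan([430,-20,340],down(5),20)
E
```

```text
cam in tool [  75.01129507    0.88969661 -141.86255281]
[[ 0.     1.    -0.   ]
 [-0.956  0.    -0.295]
 [-0.295  0.     0.956]]
[[ 0.     1.    -0.   ]
 [-0.956  0.    -0.295]
 [-0.295  0.     0.956]]
[1.96,-1.72,-0.54,-0,-0,0.85],
[1.92,-1.76,-0.55,-0,-0,0.85],
[1.91,-1.78,-0.54,-0,-0,0.85],
[1.87,-1.81,-0.54,-0,-0,0.85],
[1.85,-1.84,-0.55,-0,-0,0.85],
[1.83,-1.86,-0.54,-0,-0,0.85],
[1.79,-1.89,-0.54,-0,-0,0.85],
[1.77,-1.92,-0.55,-0,-0,0.85],
[1.73,-1.95,-0.54,-0,-0,0.85],
[1.71,-1.97,-0.55,-0,-0,0.85],
[1.68,-1.99,-0.54,-0,-0,0.85],
[1.65,-2.02,-0.54,-0,-0,0.85],
[1.62,-2.04,-0.55,-0,-0,0.85],
[1.59,-2.07,-0.54,-0,-0,0.85],
[1.55,-2.09,-0.54,-0,-0,0.85],
[1.53,-2.12,-0.55,-0,-0,0.85],
[1.49,-2.13,-0.54,-0,-0,0.85],
[1.47,-2.16,-0.54,-0,-0,0.85],
[1.43,-2.18,-0.55,-0,-0,0.85],
[1.4,-2.2,-0.54,-0,-0,0.85],
end [430. -20. 340.] max mm/row 26.632721934684643 deg 0.852479175892951
```

```bash
python3 - <<'E'
from h import *
plan([545,-60,330],down(5),20)
E
```

```text
[2.41,-1.32,-0.49,-0,-0,0.85],
[2.4,-1.36,-0.5,-0,-0,0.85],
[2.37,-1.4,-0.49,-0,-0,0.85],
[2.35,-1.43,-0.5,-0,-0,0.85],
[2.33,-1.46,-0.49,-0,-0,0.85],
[2.31,-1.5,-0.49,-0,-0,0.85],
[2.29,-1.53,-0.5,-0,-0,0.85],
[2.26,-1.57,-0.49,-0,-0,0.85],
[2.24,-1.6,-0.49,-0,-0,0.85],
[2.21,-1.63,-0.5,-0,-0,0.85],
[2.19,-1.67,-0.49,-0,-0,0.85],
[2.17,-1.69,-0.5,-0,-0,0.85],
[2.14,-1.73,-0.49,-0,-0,0.85],
[2.11,-1.77,-0.49,-0,-0,0.85],
[2.09,-1.79,-0.5,-0,-0,0.85],
[2.06,-1.82,-0.49,-0,-0,0.85],
[2.04,-1.86,-0.5,-0,-0,0.85],
[2.01,-1.88,-0.49,-0,-0,0.85],
[1.97,-1.91,-0.49,-0,-0,0.85],
[1.95,-1.95,-0.5,-0,-0,0.85],
end [545. -60. 330.] max mm/row 27.961217679105026 deg 0.852479175892951
```

{"fn": "move_arm", "kwargs": {
  "deltas": [
    [2.41, -1.32, -0.5, 0, 0, 0.85],
    [2.4, -1.36, -0.5, 0, 0, 0.85],
    [2.37, -1.4, -0.5, 0, 0, 0.85],
    [2.35, -1.43, -0.5, 0, 0, 0.85],
    [2.33, -1.46, -0.5, 0, 0, 0.85],
    [2.31, -1.5, -0.5, 0, 0, 0.85],
    [2.29, -1.53, -0.5, 0, 0, 0.85],
    [2.26, -1.57, -0.5, 0, 0, 0.85],
    [2.24, -1.6, -0.5, 0, 0, 0.85],
    [2.21, -1.63, -0.5, 0, 0, 0.85]
  ],
  "grip": 8.5
}}

```text
time_s: 1.15
eef_pos: [371.5, -272.4, 281.4]
ee_rot: [-0.0, 0.993, 0.118, -0.0]
force: [-0.6, 0.2, 0.4]
grip_width: 0.997
```

{"fn": "move_arm", "kwargs": {
  "deltas": [
    [2.19, -1.67, -0.5, 0, 0, 0.85],
    [2.17, -1.69, -0.5, 0, 0, 0.85],
    [2.14, -1.73, -0.5, 0, 0, 0.85],
    [2.11, -1.77, -0.5, 0, 0, 0.85],
    [2.09, -1.79, -0.5, 0, 0, 0.85],
    [2.06, -1.82, -0.5, 0, 0, 0.85],
    [2.04, -1.86, -0.5, 0, 0, 0.85],
    [2.01, -1.88, -0.5, 0, 0, 0.85],
    [1.97, -1.91, -0.5, 0, 0, 0.85],
    [1.95, -1.95, -0.5, 0, 0, 0.85]
  ]
}}

```text
time_s: 2.15
eef_pos: [545.5, -59.1, 331.2]
ee_rot: [-0.0, 0.999, 0.044, -0.0]
force: [0.1, -1.0, -0.0]
grip_width: 0.995
```

```bash
cat > look.py <<'E'
import sys
from h import *
import pickle
nm=sys.argv[1]
p,r=pose();P=eyes.camera_params("wrist");im=eyes.capture("wrist")
pickle.dump(P,open(f"pics/{nm}.pkl","wb"));cv2.imwrite(f"pics/{nm}.png",im);print(p,ctrl.sense()["time_s"])
E
python3 look.py w1
```

```text
[545.5282791  -59.0631011  331.24180595] 2.2
```

View pics/w1.png

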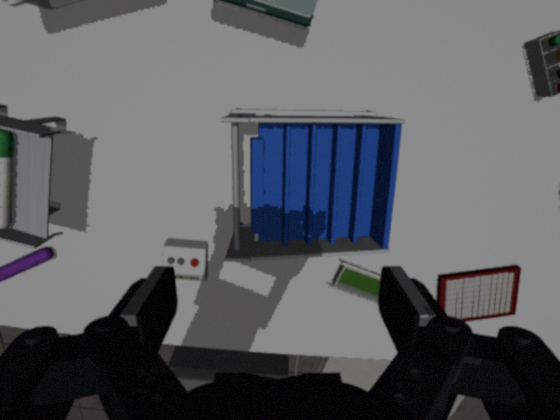

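```bash
cat > z.py <<'E'
import sys,cv2,numpy as np
nm,x0,y0,x1,y1,f,out=sys.argv[1:]
a=cv2.imread(f"pics/{nm}.png")[int(y0):int(y1),int(x0):int(x1)]
a=np.clip(255*(a/255.)**0.6,0,255).astype(np.uint8)
cv2.imwrite(f"pics/{out}.png",cv2.resize(a,None,fx=float(f),fy=float(f),interpolation=cv2.INTER_CUBIC))
E
python3 z.py w1 210 95 330 270 3.4 w1z
```

```text
(no output)
```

View pics/w1z.png

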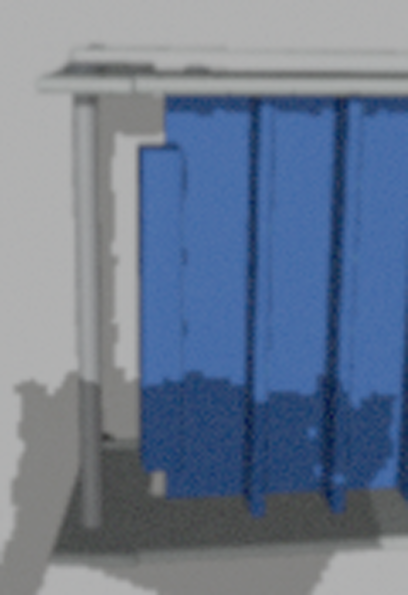

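```bash
python3 - <<'E'
from h import *
import pickle
P=pickle.load(open("pics/w1.pkl","rb"))
w=lambda a:np.array([210+a[0]/3.4-.35,95+a[1]/3.4-.35])
A=atz(P,w((85.5,100)),85);B=atz(P,w((91,525)),85)
print(A,B,np.linalg.norm(A-B)); d=(A-B)/np.linalg.norm(A-B);print(d,np.degrees(np.arctan2(d[1],d[0])))
print("centre from near end",B+75*d)
for nm,a,z in [("far top left corner outer",(40,78),111),("far lower",(40,93),111),("top white",(75,48),111)]: print(nm,atz(P,w(a),z))
for nm,a,z in [("near top edge L",(55,555),111),("lip far",(140,146),86),("lip near",(140,470),86)]: print(nm,atz(P,w(a),z))
E
python3 z.py w1 210 95 420 270 3.8 w1y
```

```text
[587.68317102 -10.09532043  85.        ] [441.08149768 -19.82805991  85.        ] 146.92439159448782
[0.99780351 0.06624318 0.        ] 3.7982361962358544
centre from near end [515.91676078 -14.85982112  85.        ]
far top left corner outer [595.18067009   0.79005249 111.        ]
far lower [5.90820271e+02 5.84104682e-01 1.11000000e+02]
top white [604.66545565  -9.0617363  111.        ]
near top edge L [441.14186012 -10.68735874 111.        ]
lip far [574.76183428 -28.41870489  86.        ]
lip near [463.85314522 -35.77368873  86.        ]
```

View pics/w1y.png

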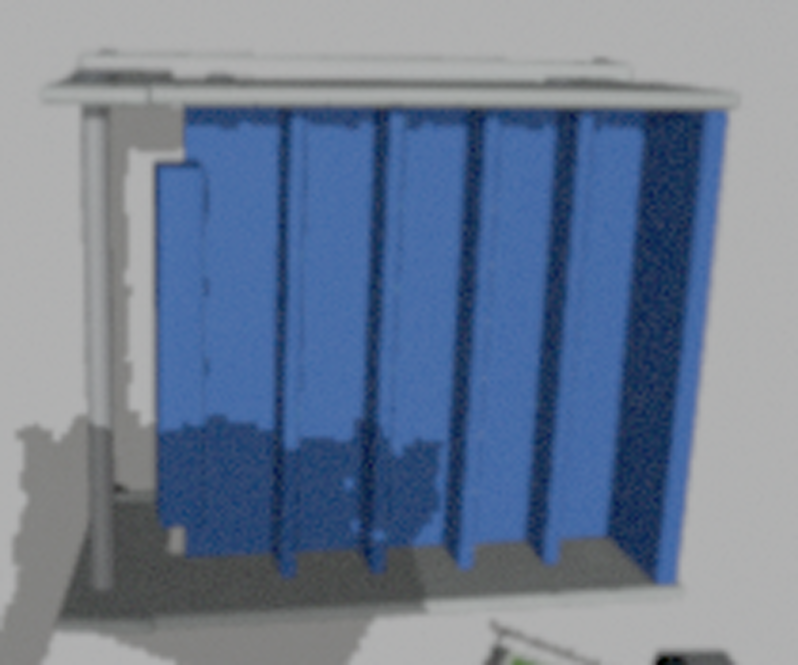

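```bash
python3 - <<'E'
from h import *
plan([555,290,340],down(-6.5),10)
E
```

```text
[0.39,-3.44,-0.08,-0.01,-0.01,1.16],
[0.31,-3.45,-0.08,-0.01,-0.01,1.16],
[0.25,-3.46,-0.08,-0.01,-0.01,1.16],
[0.17,-3.46,-0.08,-0.01,-0.01,1.16],
[0.11,-3.46,-0.08,-0.01,-0.01,1.16],
[0.04,-3.47,-0.08,-0.01,-0.01,1.16],
[-0.04,-3.46,-0.08,-0.01,-0.01,1.16],
[-0.1,-3.47,-0.08,-0.01,-0.01,1.16],
[-0.18,-3.46,-0.09,-0.01,-0.01,1.16],
[-0.24,-3.45,-0.08,-0.01,-0.01,1.16],
end [555. 290. 340.] max mm/row 34.65983081395115 deg 1.1608504177778767
```

{"fn": "move_arm", "kwargs": {
  "deltas": [
    [0.39, -3.45, -0.1, 0, 0, 1.16],
    [0.31, -3.45, -0.1, 0, 0, 1.16],
    [0.25, -3.45, -0.1, 0, 0, 1.16],
    [0.17, -3.45, -0.1, 0, 0, 1.16],
    [0.11, -3.45, -0.1, 0, 0, 1.16],
    [0.04, -3.45, -0.1, 0, 0, 1.16],
    [-0.04, -3.45, -0.1, 0, 0, 1.16],
    [-0.1, -3.45, -0.1, 0, 0, 1.16],
    [-0.18, -3.45, -0.1, 0, 0, 1.16],
    [-0.24, -3.45, -0.1, 0, 0, 1.16]
  ]
}}

```text
time_s: 3.2
eef_pos: [552.9, 286.9, 341.0]
ee_rot: [0.0, 0.998, -0.058, -0.0]
force: [1.2, 0.5, 0.7]
grip_width: 0.994
```

```bash
python3 look.py w2; python3 z.py w2 150 60 390 270 3.3 w2z
```

```text
[552.8906364  286.89009129 341.03846862] 3.25
```

View pics/w2.png

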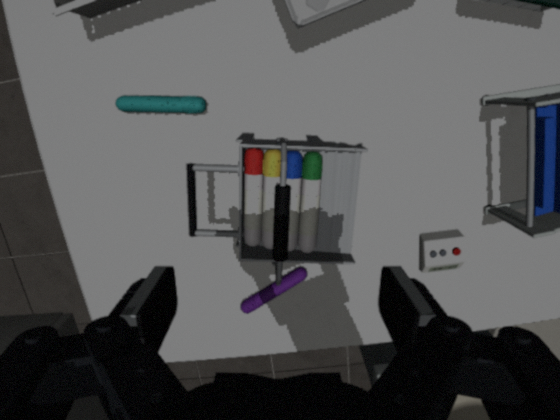

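View pics/w2z.png

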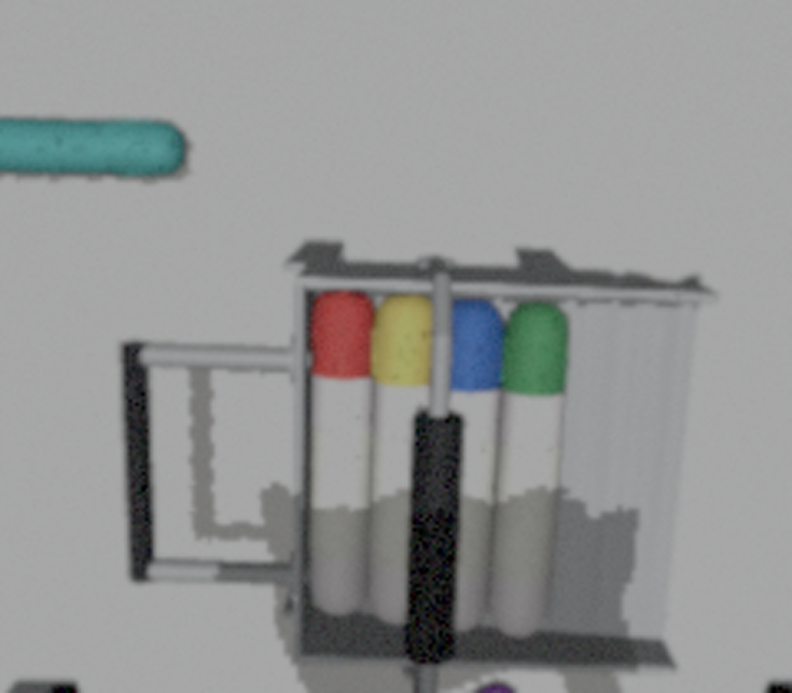

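```bash
python3 - <<'E'
from h import *
import pickle
P=pickle.load(open("pics/w2.pkl","rb"))
w=lambda a:np.array([150+a[0]/3.3-.35,60+a[1]/3.3-.35])
def pair(a,b,z):
    A=atz(P,w(a),z);B=atz(P,w(b),z);d=(A-B)/np.linalg.norm(A-B)
    print((A+B)/2,np.linalg.norm(A-B),np.degrees(np.arctan2(d[1],d[0])))
pair((133,343),(143,580),106);pair((439,410),(430,662),170)
pair((300,268),(300,655),118)
E
```

```text
[527.61422781 385.53712645 106.        ] 83.82167216788523 -8.347148919743121
[512.74682921 286.82921627 170.        ] 76.69980648528119 -8.311383565907892
[522.59661074 329.50204936 118.        ] 132.39680540985583 -8.33753529873239
```

```bash
python3 - <<'E'
from h import *
pc,rc=plan([513,287,215],down(-8.3),10)
E
```

```text
[-0.38,0.09,1.26,-0.01,0.01,0.19],
[-0.38,0.09,1.25,-0.01,0.01,0.19],
[-0.39,0.09,1.26,-0.01,0.01,0.19],
[-0.38,0.09,1.25,-0.01,0.01,0.19],
[-0.38,0.09,1.26,-0.01,0.01,0.19],
[-0.38,0.1,1.26,-0.01,0.01,0.19],
[-0.38,0.09,1.25,-0.01,0.01,0.19],
[-0.38,0.1,1.26,-0.01,0.01,0.19],
[-0.39,0.09,1.25,-0.01,0.01,0.19],
[-0.38,0.1,1.26,-0.01,0.01,0.19],
end [513. 287. 215.] max mm/row 13.158152000482717 deg 0.1865514561352761
```

{"fn": "move_arm", "kwargs": {
  "deltas": [
    [-0.48, 0.12, 1.57, 0, 0, 0.23],
    [-0.48, 0.12, 1.57, 0, 0, 0.23],
    [-0.48, 0.12, 1.57, 0, 0, 0.23],
    [-0.48, 0.12, 1.57, 0, 0, 0.23],
    [-0.48, 0.12, 1.57, 0, 0, 0.23],
    [-0.48, 0.12, 1.57, 0, 0, 0.23],
    [-0.48, 0.12, 1.57, 0, 0, 0.23],
    [-0.48, 0.12, 1.57, 0, 0, 0.23],
    [0, 0, 0, 0, 0, 0],
    [0, 0, 0, 0, 0, 0]
  ]
}}

```text
time_s: 4.25
eef_pos: [514.0, 280.9, 216.1]
ee_rot: [-0.0, 0.997, -0.073, 0.0]
force: [0.3, 0.4, 0.2]
grip_width: 0.995
```

```bash
python3 look.py w3; python3 - <<'E'
from h import *
p,r=pose();print(r.as_matrix().round(4))
plan([513,287,151],down(-8.3),8)
import pickle
P=pickle.load(open("pics/w3.pkl","rb"))
print(proj(P,[[512.7,286.8,170],[513+37,281.6,170],[476,292.2,170]]))
E
```

```text
[514.00728616 280.87299781 216.1071393 ] 4.3
[[ 9.893e-01 -1.459e-01  1.100e-03]
 [-1.459e-01 -9.893e-01  4.000e-04]
 [ 1.100e-03 -5.000e-04 -1.000e+00]]
[-0.03,-0.07,0.82,-0,-0.01,-0.01],
[-0.03,-0.07,0.82,-0,-0.01,-0.01],
[-0.02,-0.08,0.82,-0,-0.01,-0.01],
[-0.03,-0.07,0.82,-0,-0.01,-0.01],
[-0.03,-0.07,0.82,-0,-0.01,-0.01],
[-0.03,-0.07,0.81,-0,-0.01,-0.01],
[-0.02,-0.08,0.82,-0,-0.01,-0.01],
[-0.03,-0.07,0.82,-0,-0.01,-0.01],
end [513. 287. 151.] max mm/row 8.228105727528103 deg 0.014314277619438468
[[265.91446433 237.24474255]
 [264.72489623 172.79445573]
 [266.54986997 293.76853154]]
```

View pics/w3.png

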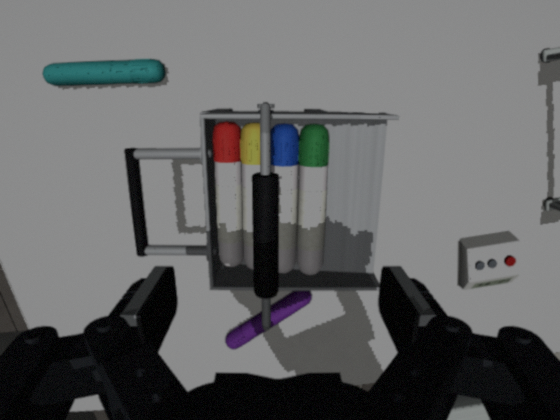

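{"fn": "move_arm", "kwargs": {
  "deltas": [
    [-0.03, -0.08, 0.82, 0, 0, 0],
    [-0.03, -0.08, 0.82, 0, 0, 0],
    [-0.03, -0.08, 0.82, 0, 0, 0],
    [-0.03, -0.08, 0.82, 0, 0, 0],
    [-0.03, -0.08, 0.82, 0, 0, 0],
    [-0.03, -0.08, 0.82, 0, 0, 0],
    [-0.03, -0.07, 0.82, 0, 0, 0],
    [-0.03, -0.07, 0.82, 0, 0, 0],
    [0, 0, 0, 0, 0, 0],
    [0, 0, 0, 0, 0, 0]
  ]
}}

```text
time_s: 5.3
eef_pos: [512.4, 287.4, 150.1]
ee_rot: [-0.0, 0.997, -0.073, 0.0]
force: [0.5, -0.5, -0.0]
grip_width: 0.998
```

{"fn": "move_arm", "kwargs": {
  "deltas": [
    [0, 0, 0, 0, 0, 0],
    [0, 0, 0, 0, 0, 0],
    [0, 0, 0, 0, 0, 0],
    [0, 0, 0, 0, 0, 0],
    [0, 0, 0, 0, 0, 0],
    [0, 0, 0, 0, 0, 0],
    [0, 0, 0, 0, 0, 0],
    [0, 0, 0, 0, 0, 0],
    [0, 0, 0, 0, 0, 0],
    [0, 0, 0, 0, 0, 0]
  ],
  "grip": 0,
  "newtons": 40
}}

```text
time_s: 6.3
eef_pos: [512.4, 287.4, 150.3]
ee_rot: [-0.0, 0.997, -0.073, 0.0]
force: [-0.6, -0.6, 2.4]
grip_width: 0.16
```

```bash
python3 look.py w4; python3 -c "
from h import *
s=ctrl.sense();print(s['force'],s['grip_width'],s['time_s'])"
```

```text
[512.36405713 287.39649266 150.26728623] 6.35
[ 0.03462506 -0.17232094  3.27037454] 0.15765555325531228 6.35
```

View pics/w4.png

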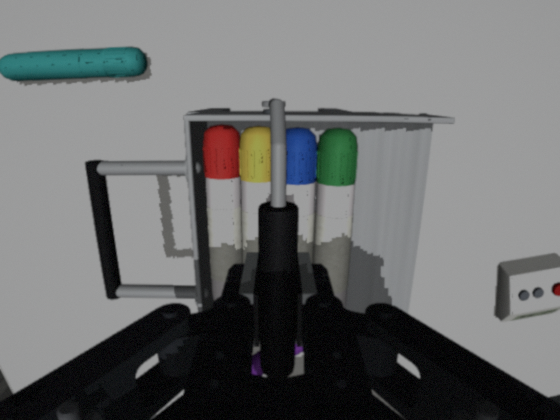

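{"fn": "move_arm", "kwargs": {
  "deltas": [
    [0, 0, -0.2, 0, 0, 0],
    [0, 0, -0.4, 0, 0, 0],
    [0, 0, -0.8, 0, 0, 0],
    [0, 0, -1.1, 0, 0, 0],
    [0, 0, -1.2, 0, 0, 0],
    [0, 0, -1.2, 0, 0, 0],
    [0, 0, -1.1, 0, 0, 0],
    [0, 0, -0.8, 0, 0, 0],
    [0, 0, -0.4, 0, 0, 0],
    [0, 0, -0.2, 0, 0, 0]
  ]
}}

```text
time_s: 7.35
eef_pos: [512.3, 287.4, 224.4]
ee_rot: [-0.0, 0.997, -0.073, 0.0]
force: [0.1, -0.2, -5.0]
grip_width: 0.164
```

```bash
python3 look.py w5; python3 -c "
from h import *
s=ctrl.sense();print(s['force'],s['grip_width'],s['time_s'],s['wrist_torque'])
p,r=pose();print(r.as_matrix().round(4))
cv2.imwrite('pics/s5.png',eyes.capture('scene'))
plan([511.1,66.1,p[2]],down(3.8),20)
"; python3 z.py s5 170 200 350 330 4.4 s5z
```

```text
[512.33776387 287.3643316  224.38855143] 7.4
[ 0.19944588 -0.58821236 -5.49734148] 0.15934795190906878 7.4 [-0.02383855  0.09223566  0.0297775 ]
[[ 0.9893 -0.146   0.    ]
 [-0.146  -0.9893  0.    ]
 [ 0.     -0.     -1.    ]]
[0.16,1.1,-0,0,0,-0.61],
[0.14,1.09,-0,0,0,-0.61],
[0.13,1.1,-0.01,0,0,-0.61],
[0.12,1.1,0,0,0,-0.61],
[0.11,1.1,0,0,0,-0.61],
[0.1,1.1,-0,0,0,-0.61],
[0.08,1.1,-0,0,0,-0.61],
[0.08,1.11,-0,0,0,-0.61],
[0.06,1.1,-0.01,0,0,-0.61],
[0.05,1.11,0,0,0,-0.61],
[0.04,1.1,0,0,0,-0.61],
[0.03,1.11,-0,0,0,-0.61],
[0.01,1.1,-0,0,0,-0.61],
[0,1.11,-0,0,0,-0.61],
[-0,1.11,-0.01,0,0,-0.61],
[-0.03,1.1,0,0,0,-0.61],
[-0.03,1.11,0,0,0,-0.61],
[-0.04,1.1,-0,0,0,-0.61],
[-0.06,1.11,-0,0,0,-0.61],
[-0.06,1.1,-0,0,0,-0.61],
end [511.1  66.1 224.3] max mm/row 11.060814375914697 deg 0.609760153124448
```

View pics/w5.png

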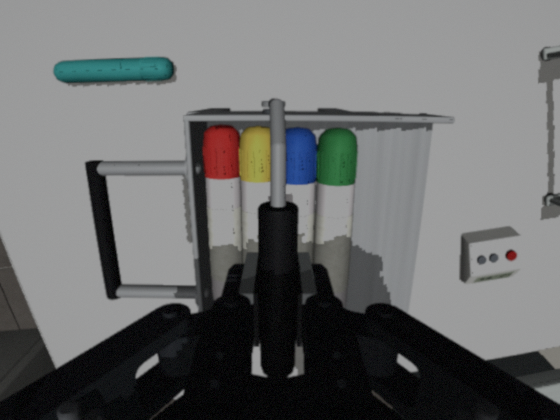

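View pics/s5z.png

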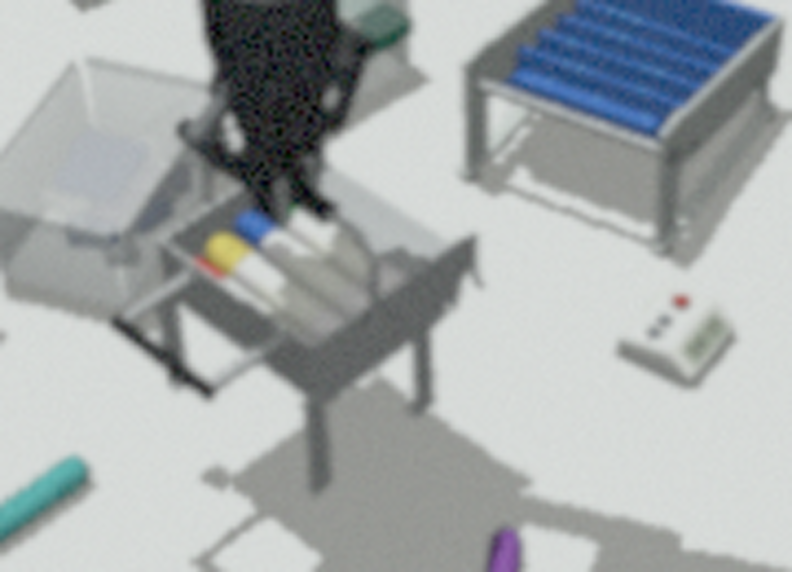

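```bash
python3 z.py w4 80 90 470 310 2 w4z; python3 - <<'E'
from h import *
import pickle
P=pickle.load(open("pics/w4.pkl","rb"))
for uv,z in [((95,162),106),((110,297),106),((449,120),118),((188,117),118)]: print(uv,atz(P,uv,z))
# model predicted
a=np.radians(-8.32-90);org=np.array([527.6,385.5])+104*np.array([np.cos(a),np.sin(a)])
print("org",org)
for l in [(-104,34,106),(-104,-34,106),(90,66.5,118),(-55,66.5,118),(75,0,85)]:
    X=R.from_euler("z",a).apply(l)+[*org,0];print(l,X,proj(P,X))
E
```

```text
(95, 162) [568.54443729 378.55657801 106.        ]
(110, 297) [486.10844166 394.69174532 106.        ]
(449, 120) [564.5330062  193.45591268 118.        ]
(188, 117) [583.94088063 319.6718623  118.        ]
org [512.55103341 282.59456475]
(-104, 34, 106) [561.24216152 380.58014554 106.        ] [[ 95.28208341 175.51952417]]
(-104, -34, 106) [493.95783848 390.41985446 106.        ] [[112.72862819 285.11457416]]
(90, 66.5, 118) [565.32799928 183.91912772 118.        ] [[467.60209498 115.93202673]]
(-55, 66.5, 118) [586.30973155 327.39305187 118.        ] [[171.54439386 114.62744755]]
(75, 0, 85) [501.69841327 208.38391433  85.        ] [[402.62733195 220.68255399]]
```

View pics/w4z.png

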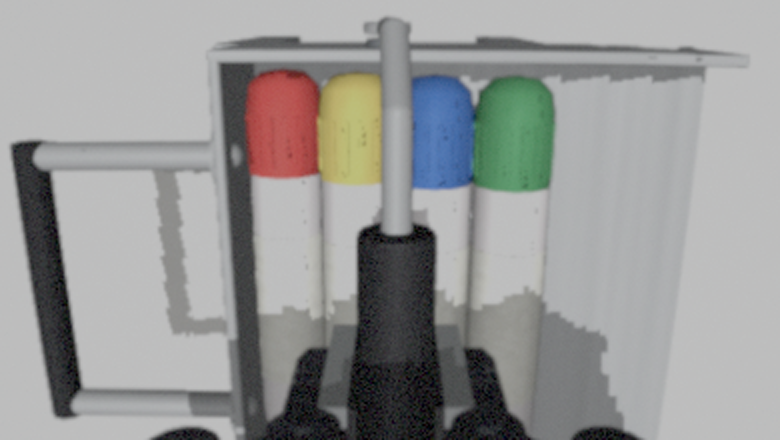

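{"fn": "move_arm", "kwargs": {
  "deltas": [
    [0.05, 0.4, 0, 0, 0, -0.2],
    [0.1, 0.8, 0, 0, 0, -0.5],
    [0.15, 1.1, 0, 0, 0, -0.6],
    [0.15, 1.25, 0, 0, 0, -0.7],
    [0.15, 1.25, 0, 0, 0, -0.7],
    [0.15, 1.25, 0, 0, 0, -0.7],
    [0.1, 1.25, 0, 0, 0, -0.7],
    [0.1, 1.25, 0, 0, 0, -0.7],
    [0.1, 1.25, 0, 0, 0, -0.7],
    [0.05, 1.25, 0, 0, 0, -0.7]
  ]
}}

```text
time_s: 8.45
eef_pos: [512.3, 174.9, 224.1]
ee_rot: [0.0, 1.0, -0.019, -0.0]
force: [0.6, 0.2, -6.1]
grip_width: 0.158
```

```bash
python3 -c "
from h import *
p,r=pose();print(p)
plan([510.4,65.1,p[2]],down(3.8),10)
"
```

```text
[512.31943014 174.85932421 224.10808861]
[0.02,1.1,0,0,0,-0.6],
[0.01,1.1,0,0,0,-0.6],
[0,1.09,0,0,0,-0.6],
[-0.01,1.1,0,0,0,-0.6],
[-0.02,1.1,0,0,0,-0.6],
[-0.04,1.1,0,0,0,-0.6],
[-0.04,1.09,0,0,0,-0.6],
[-0.06,1.1,0,0,0,-0.6],
[-0.07,1.09,0,0,0,-0.6],
[-0.08,1.1,0,0,0,-0.6],
end [510.4  65.1 224.1] max mm/row 10.977610606146959 deg 0.5968128388743555
```

{"fn": "move_arm", "kwargs": {
  "deltas": [
    [0, 1.25, 0, 0, 0, -0.7],
    [0, 1.25, 0, 0, 0, -0.7],
    [0, 1.25, 0, 0, 0, -0.7],
    [0, 1.25, 0, 0, 0, -0.7],
    [0, 1.25, 0, 0, 0, -0.7],
    [-0.05, 1.2, 0, 0, 0, -0.6],
    [-0.05, 1.1, 0, 0, 0, -0.6],
    [-0.05, 0.9, 0, 0, 0, -0.5],
    [-0.05, 0.7, 0, 0, 0, -0.4],
    [0, 0.4, 0, 0, 0, -0.2]
  ]
}}

```text
time_s: 9.45
eef_pos: [511.1, 70.0, 224.1]
ee_rot: [0.0, 1.0, 0.031, 0.0]
force: [0.2, -0.4, -5.9]
grip_width: 0.16
```

{"fn": "move_arm", "kwargs": {
  "deltas": [
    [0, 0.1, 0, 0, 0, 0],
    [0, 0, 0, 0, 0, 0],
    [0, 0, 0, 0, 0, 0],
    [0, 0, 0, 0, 0, 0],
    [0, 0, 0, 0, 0, 0],
    [0, 0, 0, 0, 0, 0],
    [0, 0, 0, 0, 0, 0],
    [0, 0, 0, 0, 0, 0],
    [0, 0, 0, 0, 0, 0],
    [0, 0, 0, 0, 0, 0]
  ]
}}

```text
time_s: 10.45
eef_pos: [511.3, 69.7, 224.1]
ee_rot: [-0.0, 1.0, 0.031, 0.0]
force: [0.5, 0.3, -4.9]
grip_width: 0.163
```

```bash
python3 look.py w6; python3 -c "
from h import *
p,r=pose();print(p,r.as_matrix()[:,0])
cv2.imwrite('pics/s6.png',eyes.capture('scene'))
cv2.imwrite('pics/t6.png',eyes.capture('top'))
"; python3 z.py s6 210 150 370 280 4.8 s6z;  python3 z.py t6 220 190 345 280 6 t6z
```

```text
[511.30030873  69.7412091  224.10214544] 10.5
[511.30081461  69.75922663 224.09570183] [9.98017978e-01 6.29294447e-02 1.11816750e-05]
```

View pics/w6.png

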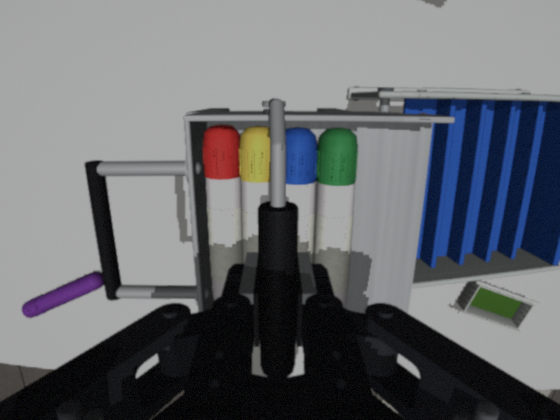

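View pics/s6z.png

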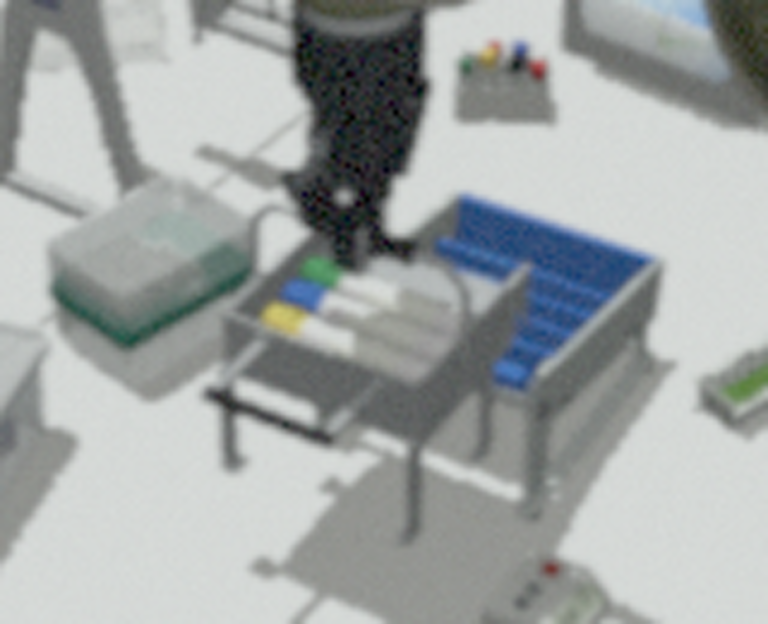

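View pics/t6z.png

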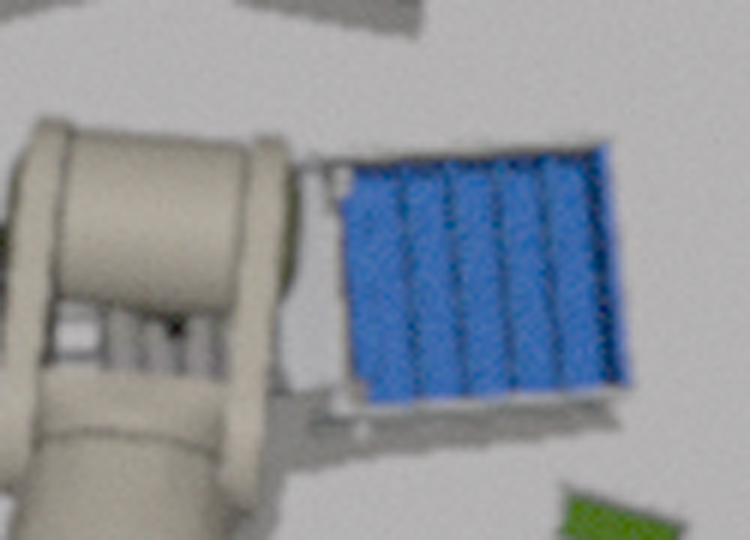

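```bash
python3 z.py top0 262 205 342 270 9 t0r; python3 z.py scene0 270 185 350 255 9 s0r; python3 z.py w6 330 80 470 180 5.5 w6z
```

```text
(no output)
```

View pics/t0r.png

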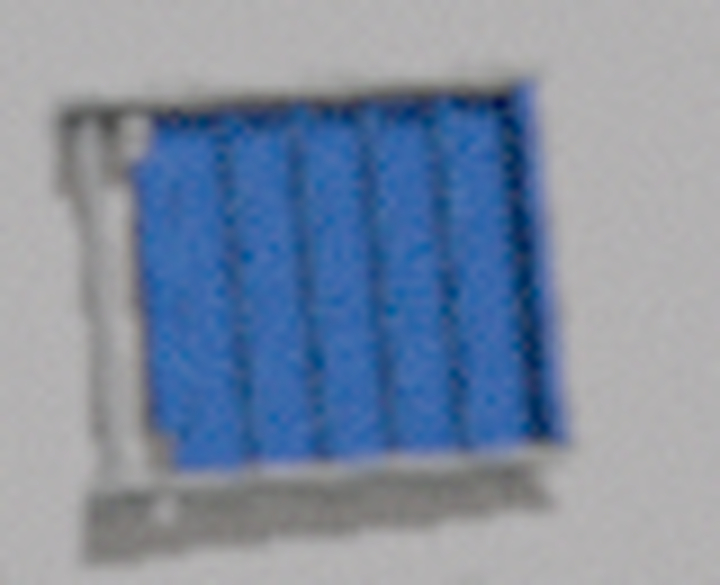

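View pics/s0r.png

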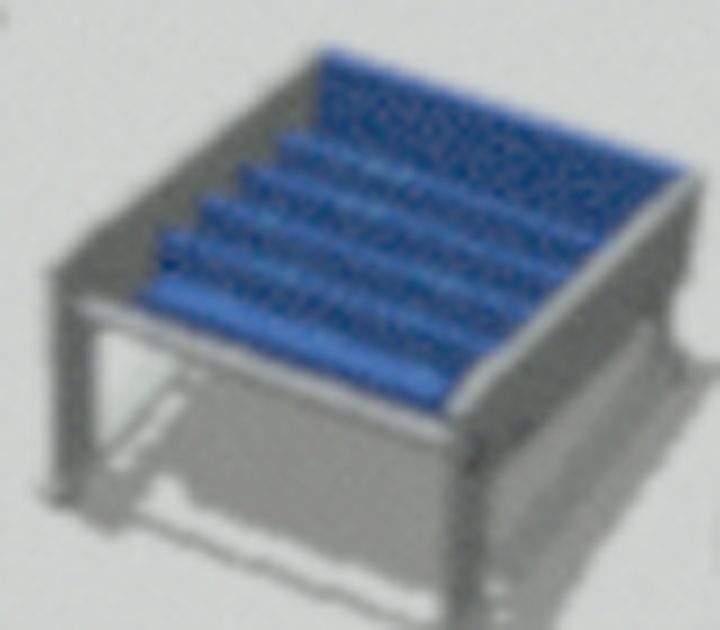

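View pics/w6z.png

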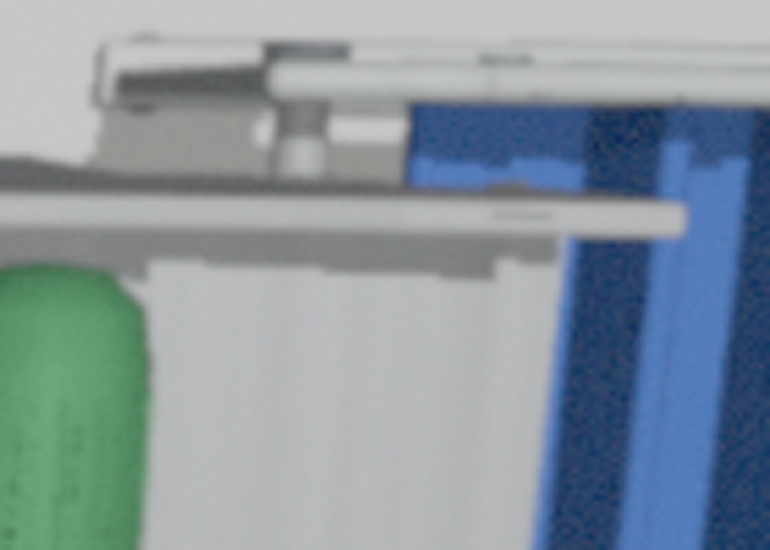

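```bash
python3 - <<'E'
from h import *
import pickle
P=pickle.load(open("pics/w6.pkl","rb"))
c=np.array([516.5,-14.7]);yh=np.array([.9978,.0663]);xh=np.array([.0663,-.9978])
def rep(n,X): d=X[:2]-c; print(n,X.round(1),"rack xy",(d@xh).round(1),(d@yh).round(1))
rep("w6 bar",atz(P,(384.2,107.3),85))
t=lambda a:np.array([262+a[0]/9-.45,205+a[1]/9-.45]);s=lambda a:np.array([270+a[0]/9-.45,185+a[1]/9-.45])
for a in [(95,150),(108,300),(125,465)]: rep("top bar",atz(P0["top"],t(a),85))
for a in [(90,305),(260,365),(450,432)]: rep("scene bar",atz(P0["scene"],s(a),85))
for a in [(135,180),(160,435)]: rep("top lip",atz(P0["top"],t(a),86))
# trough tip top of far panel in w6, hang height
dz=224.1-150.2
p,r=pose()
for uv,z in [((330+685/5.5,80+215/5.5),118+dz),((95,162),106+dz),((110,297),106+dz)]:
    X=atz(P,uv,z); rep("trough",X); print("  tool",r.inv().apply(X-p).round(1))
E
```

```text
w6 bar [584.1  -9.8  85. ] rack xy -0.4 67.8
top bar [577.6 -12.9  85. ] rack xy 2.3 61.1
top bar [516.7 -17.5  85. ] rack xy 2.8 -0.0
top bar [450.2 -23.6  85. ] rack xy 4.5 -66.7
scene bar [586.5 -12.5  85. ] rack xy 2.4 70.0
scene bar [520.1 -18.3  85. ] rack xy 3.8 3.4
scene bar [448.3 -24.6  85. ] rack xy 5.4 -68.7
top lip [565.1 -28.9  86. ] rack xy 17.4 47.5
top lip [462.1 -37.7  86. ] rack xy 19.4 -55.8
trough [582.3 -14.  191.9] rack xy 3.7 65.7
  tool [65.6 88.1 32.2]
trough [547.1 170.5 179.9] rack xy -182.8 42.8
  tool [ 42.1 -98.3  44.2]
trough [463.1 169.2 179.9] rack xy -187.0 -41.1
  tool [ -41.8 -102.3   44.2]
```

{"fn": "move_arm", "kwargs": {
  "deltas": [
    [0, 0.2, 0, 0, 0, -0.1],
    [0, 0.3, 0.2, 0, 0, -0.1],
    [0, 0.2, 0.4, 0, 0, 0],
    [0, 0, 0.7, 0, 0, 0],
    [0, 0, 0.8, 0, 0, 0],
    [0, 0, 0.8, 0, 0, 0],
    [0, 0, 0.7, 0, 0, 0],
    [0, 0, 0.5, 0, 0, 0],
    [0, 0, 0.3, 0, 0, 0],
    [0, 0, 0, 0, 0, 0]
  ]
}}

```text
time_s: 11.6
eef_pos: [511.6, 62.8, 179.8]
ee_rot: [-0.0, 0.999, 0.033, -0.0]
force: [-0.5, -0.0, -5.1]
grip_width: 0.162
```

```bash
python3 look.py w7; python3 -c "
from h import *
p,r=pose();print(p,r.as_matrix()[:,0])
cv2.imwrite('pics/s7.png',eyes.capture('scene'))
"; python3 z.py s7 230 170 350 270 6 s7z;  python3 z.py w7 330 80 470 180 5.5 w7z
```

```text
[511.64985896  62.78822669 179.77484425] 11.65
[511.78937621  62.76759716 180.1156861 ] [9.97792339e-01 6.64111862e-02 4.24831491e-05]
```

View pics/w7.png

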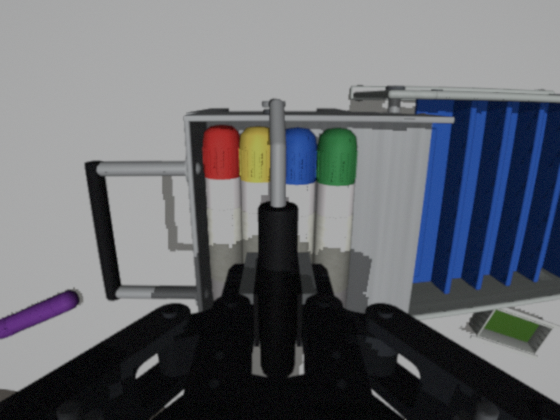

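View pics/s7z.png

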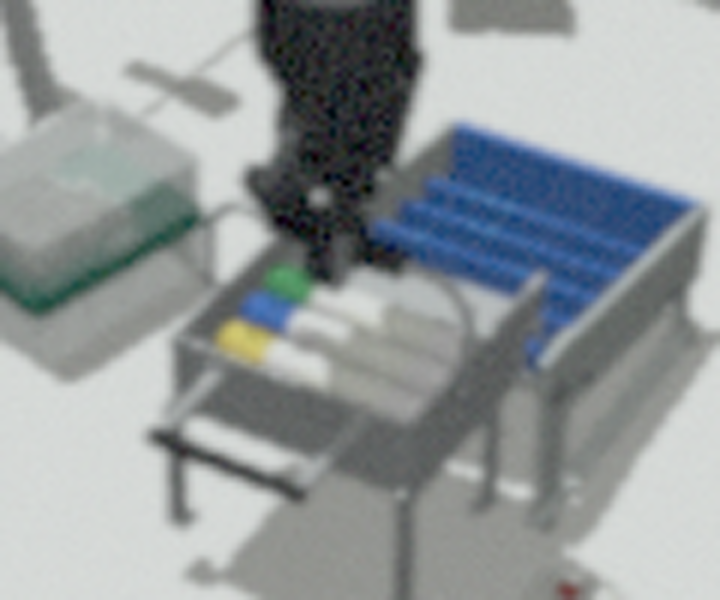

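View pics/w7z.png

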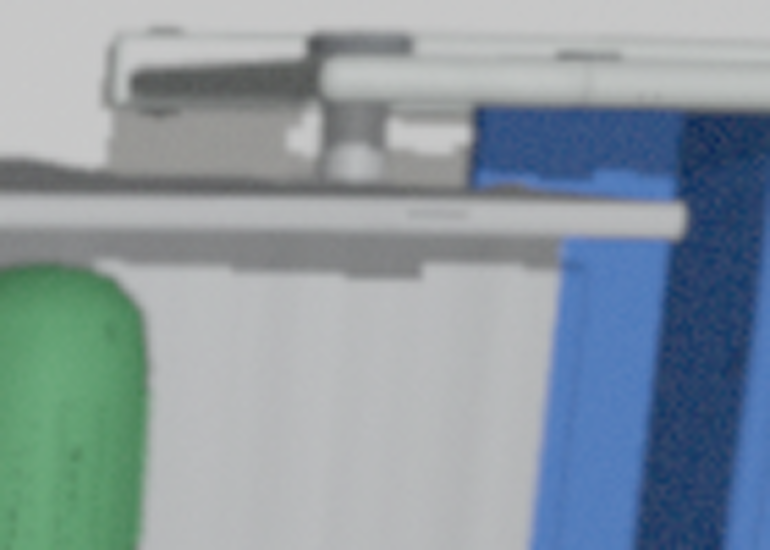

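```bash
python3 - <<'E'
from h import *
import pickle
P=pickle.load(open("pics/w2.pkl","rb"))
w=lambda a:np.array([150+a[0]/3.3-.35,60+a[1]/3.3-.35])
a=np.radians(-8.35-90);xh=np.array([np.cos(a),np.sin(a)]);yh=np.array([-xh[1],xh[0]])
rb=np.array([527.6,385.5])
for n,uv,z in [("far tip",(715,294),118),("near tip",(676,664),118),("bail hinge far",(437,262),110),("bail near",(425,672),118),("wall",(300,270),118),("floor front far",(697,310),88),("floor front near",(640,640),88)]:
    d=atz(P,w(uv),z)[:2]-rb;print(n,d@xh-104,d@yh)
P=pickle.load(open("pics/w7.pkl","rb"));p,r=pose()
w=lambda a:np.array([330+a[0]/5.5-.4,80+a[1]/5.5-.4])
dz=p[2]-150.2
print(dz,r.inv().apply(atz(P,w((354,158)),85)-p), r.inv().apply(atz(P,w((686,217)),118+dz)-p))
for uv,z in [((95,162),106+dz),((110,297),106+dz)]:print(r.inv().apply(atz(P,uv,z)-p))
E
```

```text
far tip 82.48312855009593 65.5324718431182
near tip 82.3810514726323 -62.67093324167265
bail hinge far -5.16787882127899 71.56611435110091
bail near -4.57009022886227 -68.12366528548306
wall -47.881565146884064 68.75882989219924
floor front far 84.55499523915589 55.78370105095598
floor front near 75.60665917658739 -67.74977768577776
30.12005348244918 [67.98194754 77.34202813 95.35935795] [65.36086567 87.6437656  32.23904942]
[ 41.86955566 -98.03557423  44.21030965]
[ -41.78155753 -101.99266343   44.17066036]
```

{"fn": "move_arm", "kwargs": {
  "deltas": [
    [0, 0, 0.15, 0, 0, 0],
    [0, 0, 0.25, 0, 0, 0],
    [0, 0, 0.25, 0, 0, 0],
    [0, 0, 0.25, 0, 0, 0],
    [0, 0, 0.25, 0, 0, 0],
    [0, 0, 0.25, 0, 0, 0],
    [0, 0, 0.25, 0, 0, 0],
    [0, 0, 0.2, 0, 0, 0],
    [0, 0, 0.15, 0, 0, 0],
    [0, 0, 0, 0, 0, 0]
  ]
}}

```text
time_s: 12.7
eef_pos: [511.6, 63.0, 159.9]
ee_rot: [-0.0, 0.999, 0.033, -0.0]
force: [0.1, 1.6, -4.8]
grip_width: 0.16
```

```bash
python3 look.py w8; python3 -c "
from h import *
p,r=pose();print(p,r.as_matrix()[:,0]);s=ctrl.sense();print(s['force'],s['wrist_torque'])
cv2.imwrite('pics/s8.png',eyes.capture('scene'))
"; python3 z.py s8 230 170 350 270 6 s8z
```

```text
[511.59976456  62.97896208 159.91722791] 12.75
[511.65667072  62.96911532 160.04979983] [ 9.97783491e-01  6.65436554e-02 -2.17250070e-04]
[-0.89343612  1.63363349 -5.08895296] [0.38222498 0.13266328 0.09219859]
```

View pics/s8z.png

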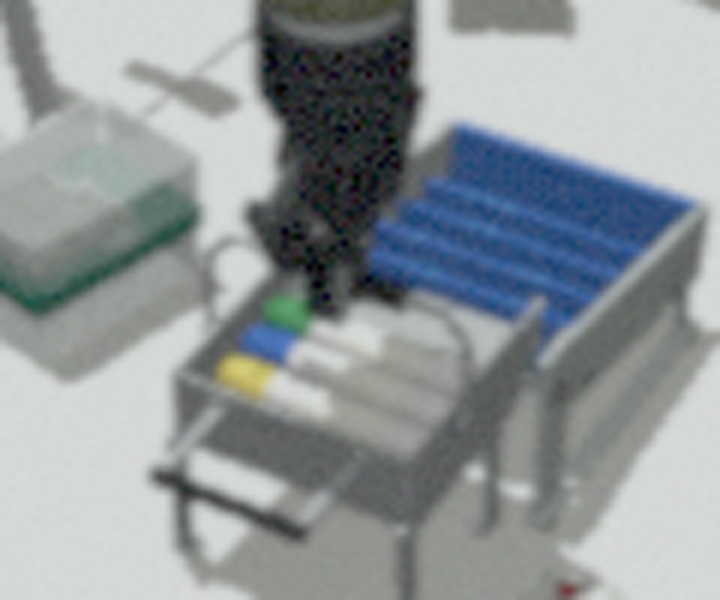

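View pics/w8.png

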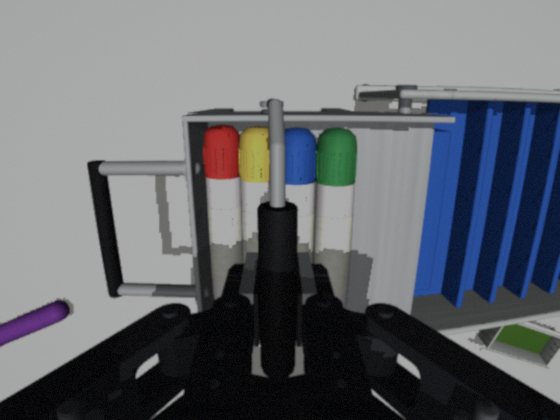

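{"fn": "move_arm", "kwargs": {
  "deltas": [
    [0, -0.1, 0, 0, 0, 0],
    [0, -0.05, 0.1, 0, 0, 0],
    [0, 0, 0.15, 0, 0, 0],
    [0, 0, 0.15, 0, 0, 0],
    [0, 0, 0.15, 0, 0, 0],
    [0, 0, 0.15, 0, 0, 0],
    [0, 0, 0.15, 0, 0, 0],
    [0, 0, 0.1, 0, 0, 0],
    [0, 0, 0.05, 0, 0, 0],
    [0, 0, 0, 0, 0, 0]
  ]
}}

```text
time_s: 13.8
eef_pos: [512.6, 64.1, 153.9]
ee_rot: [0.001, 0.999, 0.033, 0.002]
force: [-11.0, 2.3, 27.2]
grip_width: 0.162
```

```bash
python3 look.py w9; python3 -c "
from h import *
p,r=pose();print(p,r.as_matrix()[:,0]);s=ctrl.sense();print(s['force'],s['wrist_torque'])
cv2.imwrite('pics/s9.png',eyes.capture('scene'))
"; python3 z.py s9 230 170 350 270 6 s9z
```

```text
[512.63548678  64.11957225 153.88061796] 13.85
[512.60807465  64.12917199 153.86386595] [0.99775617 0.0667978  0.00454641]
[-11.52946471   1.1779029   26.53615884] [0.4016605  1.80264886 0.0880556 ]
```

View pics/s9z.png

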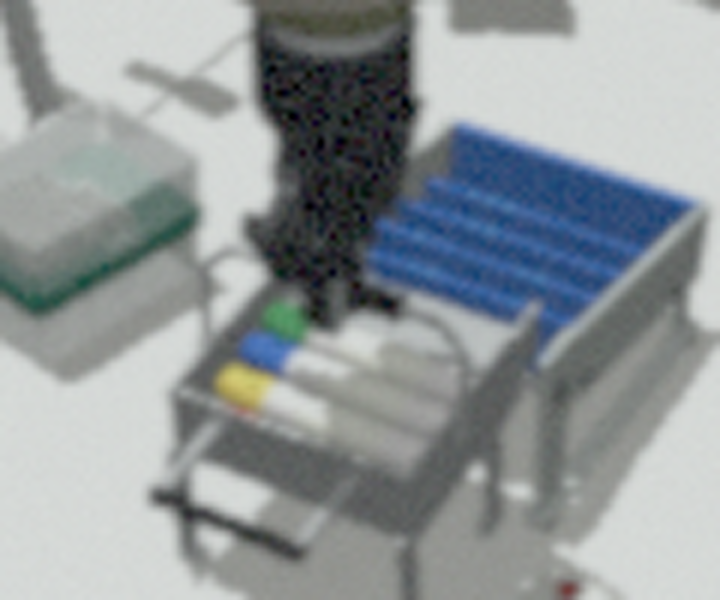

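View pics/w9.png

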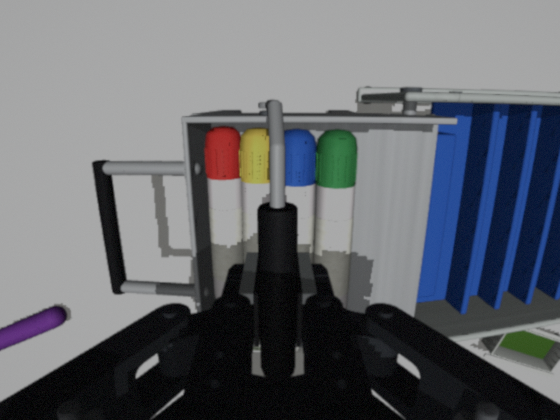

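```bash
for i in 8 9; do python3 z.py w$i 330 80 470 180 5.5 w${i}z; done; python3 - <<'E'
import cv2,numpy as np
cv2.imwrite('pics/w89.png',np.vstack([cv2.imread(f'pics/w{i}z.png')[20:310] for i in (8,9)]))
E
```

```text
(no output)
```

View pics/w89.png

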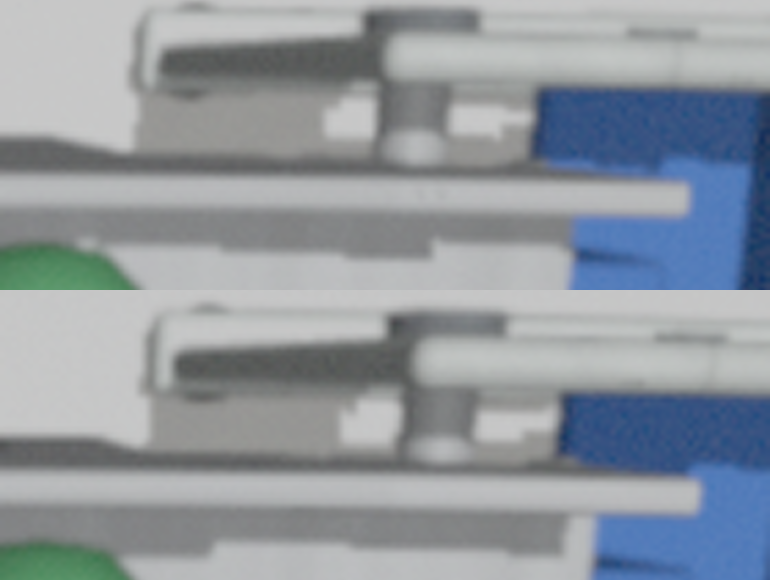

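```bash
python3 - <<'E'
from h import *
import pickle
w=lambda a,dy:np.array([330+a[0]/5.5-.4,80+(a[1]+dy)/5.5-.4])
p,r=pose()
for nm,z0,bar,tip,dy in [("w8",159.95,(414,130),(690,197),20),("w9",153.87,(438,425),(702,493),20-290)]:
    P=pickle.load(open(f"pics/{nm}.pkl","rb"))
    T=P["camera_from_world"];c=-T[:3,:3].T@T[:3,3]
    pp=c-r.apply([75.0,0.9,-141.9])
    B=r.inv().apply(atz(P,w(bar,dy),85)-pp)
    for l in (0,4,8) if nm=="w9" else (9.9,): print(nm,pp,B,l,r.inv().apply(atz(P,w(tip,dy),118+l)-pp))
E
```

```text
w8 [512.63852498  62.81076285 159.4783088 ] [68.44711129 77.21444342 74.88941406] 9.9 [64.41832377 87.93740017 31.98326694]
w9 [512.9353648   64.15534768 153.81463921] [69.21675297 78.27037443 69.23052003] 0 [64.55366417 91.62628106 36.22473977]
w9 [512.9353648   64.15534768 153.81463921] [69.21675297 78.27037443 69.23052003] 4 [64.78833265 89.58818853 32.22331156]
w9 [512.9353648   64.15534768 153.81463921] [69.21675297 78.27037443 69.23052003] 8 [65.02300114 87.55009601 28.22188335]
```

{"fn": "move_arm", "kwargs": {
  "deltas": [
    [0, 0, -0.3, 0, 0, 0],
    [0, 0, -0.4, 0, 0, 0],
    [0, 0, -0.4, 0, 0, 0],
    [0, 0, -0.3, 0, 0, 0],
    [0, -0.1, 0, 0, 0, 0],
    [0, -0.1, 0, 0, 0, 0],
    [0, -0.05, 0, 0, 0, 0],
    [0, 0, 0, 0, 0, 0],
    [0, 0, 0, 0, 0, 0],
    [0, 0, 0, 0, 0, 0]
  ]
}}

```text
time_s: 14.9
eef_pos: [511.5, 66.7, 164.0]
ee_rot: [0.0, 0.999, 0.033, -0.0]
force: [-0.1, -0.4, -6.3]
grip_width: 0.159
```

```bash
python3 look.py w10; python3 -c "
from h import *
p,r=pose();print(p,r.as_matrix()[:,0]);s=ctrl.sense();print(s['force'],s['wrist_torque'])
"; python3 z.py w10 330 80 470 180 5.5 w10z
```

```text
[511.47730579  66.74247529 164.0477658 ] 14.95
[511.47432016  66.74875039 164.0558054 ] [ 9.97793537e-01  6.63931877e-02 -4.55510331e-05]
[-0.3244251  -0.09105258 -5.23290692] [-0.03518443 -0.00690952 -0.01614154]
```

View pics/w10z.png

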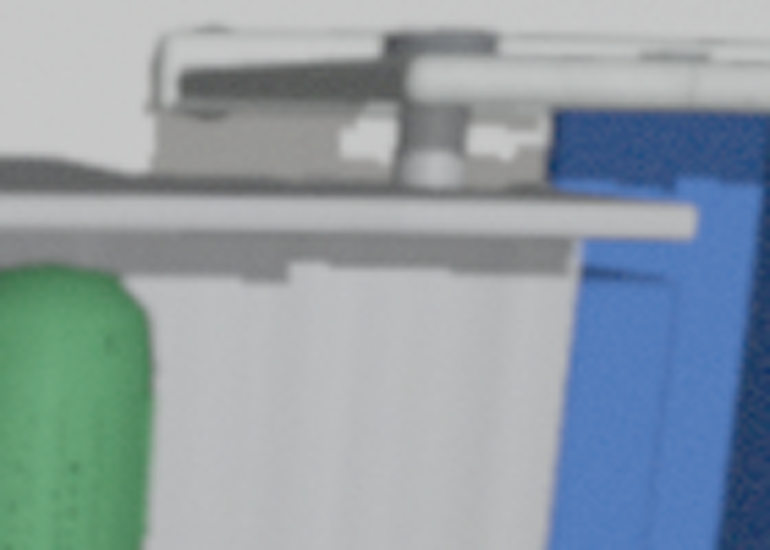

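View pics/w10.png

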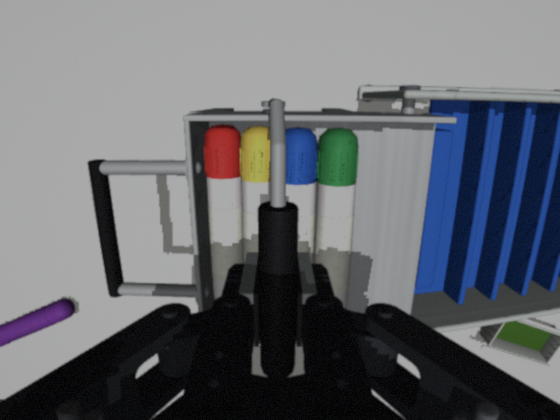

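```bash
python3 - <<'E'
from h import *
import pickle
w=lambda a:np.array([330+a[0]/5.5-.4,80+a[1]/5.5-.4])
P=pickle.load(open("pics/w10.pkl","rb"));p,r=pose();dz=p[2]-150.2
print(dz,r.inv().apply(atz(P,w((432,160)),85)-p),r.inv().apply(atz(P,w((697,221)),118+dz)-p))
print(r.inv().apply(atz(P,(98,161),106+dz)-p),r.inv().apply(atz(P,(114,297),106+dz)-p))
E
```

```text
13.855805402034292 [68.70660852 81.22119677 79.05099655] [65.27372052 89.05671404 32.19518546]
[ 42.58022206 -96.50026739  44.20005568] [-41.76637223 -99.65686816  44.20396302]
```

{"fn": "move_arm", "kwargs": {
  "deltas": [
    [0, 0, 0.1, 0, 0, 0],
    [0, 0, 0.2, 0, 0, 0],
    [0, 0, 0.2, 0, 0, 0],
    [0, 0, 0.2, 0, 0, 0],
    [0, 0, 0.2, 0, 0, 0],
    [0, 0, 0.15, 0, 0, 0],
    [0, 0, 0.15, 0, 0, 0],
    [0, 0, 0.1, 0, 0, 0],
    [0, 0, 0, 0, 0, 0],
    [0, 0, 0, 0, 0, 0]
  ]
}}

```text
time_s: 15.95
eef_pos: [511.6, 66.5, 151.5]
ee_rot: [0.0, 0.999, 0.033, 0.0]
force: [-2.5, -2.8, 0.0]
grip_width: 0.157
```

```bash
python3 look.py w11; python3 -c "
from h import *
p,r=pose();print(p,r.as_matrix()[:,0]);s=ctrl.sense();print(s['force'],s['wrist_torque'])
"
```

```text
[511.61394817  66.50716952 151.49192983] 16.0
[511.61530521  66.54265842 151.47552215] [9.97795499e-01 6.63616884e-02 5.17612956e-04]
[-2.66289228 -3.20986265  1.03430059] [-0.66605719  0.39168944 -0.07420396]
```

View pics/w11.png

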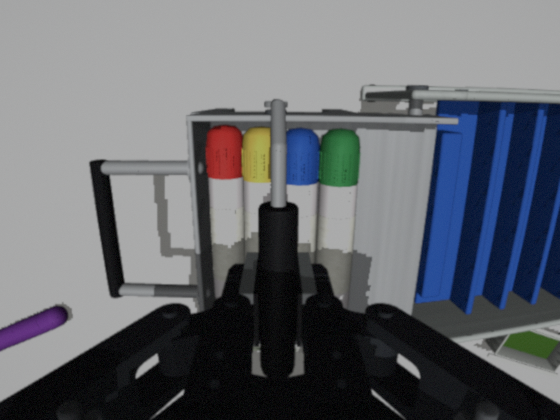

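{"fn": "move_arm", "kwargs": {
  "deltas": [
    [0, 0.05, 0, 0, 0, 0],
    [0, 0.05, 0, 0, 0, 0],
    [0, 0, 0.05, 0, 0, 0],
    [0, 0, 0.05, 0, 0, 0],
    [0, 0, 0, 0, 0, 0],
    [0, 0, 0, 0, 0, 0],
    [0, 0, 0, 0, 0, 0],
    [0, 0, 0, 0, 0, 0],
    [0, 0, 0, 0, 0, 0],
    [0, 0, 0, 0, 0, 0]
  ]
}}

```text
time_s: 17.0
eef_pos: [511.7, 65.5, 150.8]
ee_rot: [0.0, 0.999, 0.033, 0.0]
force: [-5.0, -4.6, 5.8]
grip_width: 0.162
```

```bash
python3 look.py w12; python3 -c "
from h import *
p,r=pose();print(p,r.as_matrix()[:,0]);s=ctrl.sense();print(s['force'],s['wrist_torque'])
cv2.imwrite('pics/s12.png',eyes.capture('scene'))
"; python3 z.py s12 230 170 350 270 6 s12z;python3 z.py w12 330 80 470 180 5.5 w12z
```

```text
[511.69933682  65.45755886 150.80404454] 17.05
[511.69128383  65.45859289 150.7900944 ] [9.97788191e-01 6.64702036e-02 6.61711462e-04]
[-4.77277329 -3.43168991  6.57117758] [-0.84977286  0.69085916 -0.07270886]
```

View pics/s12z.png

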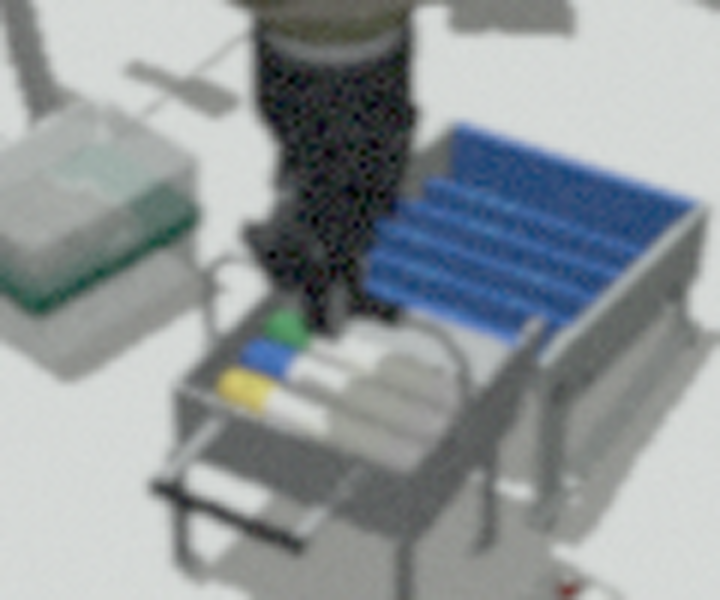

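View pics/w12z.png

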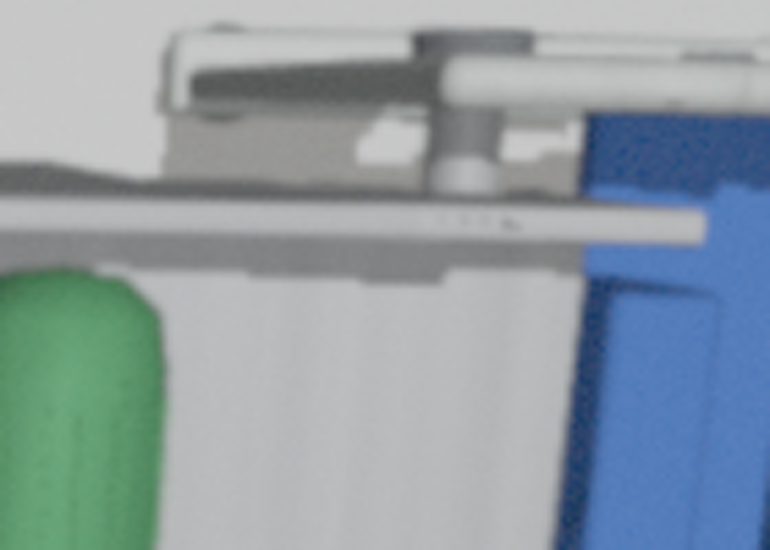

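{"fn": "move_arm", "kwargs": {
  "deltas": [
    [0, 0, 0, 0, 0, 0],
    [0, 0, 0, 0, 0, 0],
    [0, 0, 0, 0, 0, 0],
    [0, 0, 0, 0, 0, 0],
    [0, 0, 0, 0, 0, 0],
    [0, 0, 0, 0, 0, 0],
    [0, 0, 0, 0, 0, 0],
    [0, 0, 0, 0, 0, 0],
    [0, 0, 0, 0, 0, 0],
    [0, 0, 0, 0, 0, 0]
  ],
  "grip": 8.5
}}

```text
time_s: 18.1
eef_pos: [511.5, 65.8, 150.1]
ee_rot: [-0.0, 0.999, 0.033, -0.0]
force: [0.1, 0.2, 0.1]
grip_width: 0.995
```

{"fn": "move_arm", "kwargs": {
  "deltas": [
    [0, 0, -0.5, 0, 0, 0],
    [0, 0, -0.7, 0, 0, 0],
    [0, 0, -1.2, 0, 0, 0],
    [0, 0, -1.5, 0, 0, 0],
    [0, 0, -1.5, 0, 0, 0],
    [0, 0, -2, 0, 0, 0],
    [0, 0, -2, 0, 0, 0],
    [0, 0, -2, 0, 0, 0],
    [0, 0, -2, 0, 0, 0],
    [0, 0, -1, 0, 0, 0]
  ]
}}

```text
time_s: 19.1
eef_pos: [511.9, 65.8, 296.7]
ee_rot: [0.0, 0.999, 0.033, 0.002]
force: [-0.9, 0.3, 0.2]
grip_width: 0.994
```

```bash
python3 look.py w13; python3 -c "
from h import *
p,r=pose();print(p,r.as_matrix()[:,0]);s=ctrl.sense();print(s['force'])
cv2.imwrite('pics/s13.png',eyes.capture('scene'))
"; python3 z.py s13 230 170 350 270 6 s13z;python3 z.py w13 150 80 450 290 2.6 w13z
```

```text
[511.86033812  65.75548917 296.70260037] 19.15
[512.1195165   65.72554793 297.29202473] [0.99777876 0.06646212 0.00450879]
[-0.40496042 -0.34962794  1.74849763]
```

View pics/s13z.png

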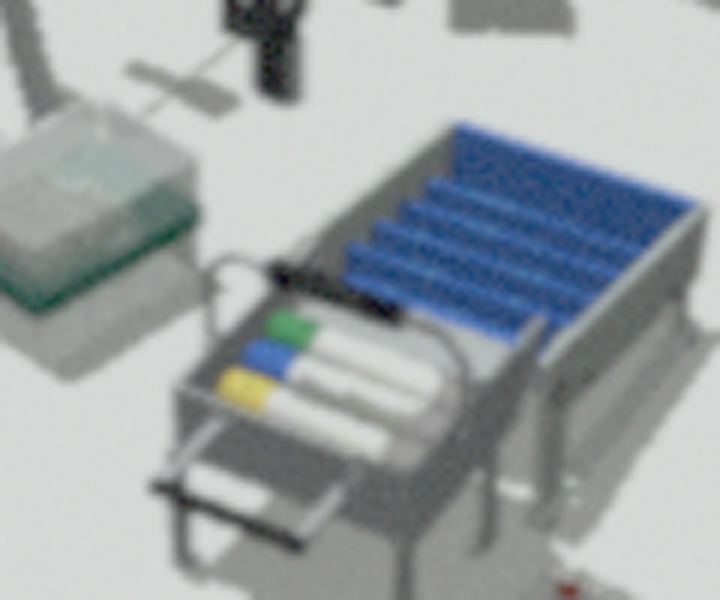

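View pics/w13z.png

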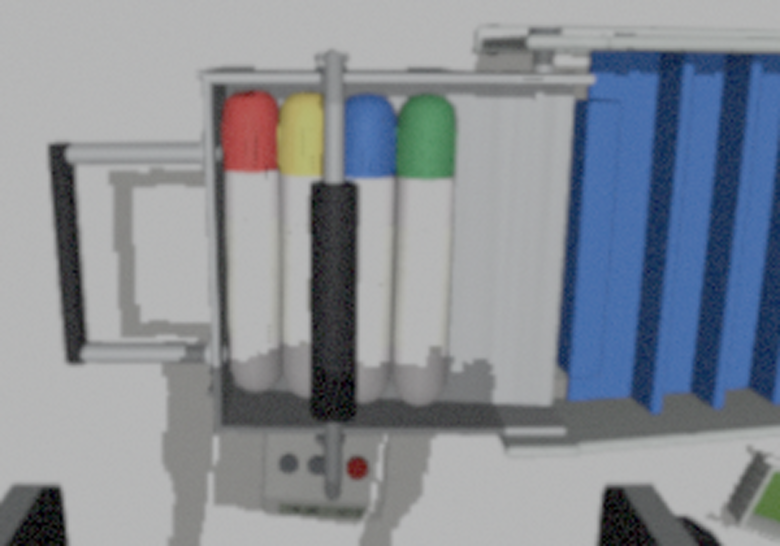

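```bash
python3 - <<'E'
from h import *
import pickle
P=pickle.load(open("pics/w13.pkl","rb"))
w=lambda a:np.array([150+a[0]/2.6-.35,80+a[1]/2.6-.35])
c=np.array([516.5,-14.7]);yh=np.array([.9978,.0663]);xh=np.array([.0663,-.9978])
for n,uv,z in [("tip far",(594,79),118),("tip near",(566,430),118),("rb far",(60,146),106),("rb near",(75,360),106),("bar",(544,62),85),("lip",(568,375),86),("upr far in",(600,52),111),("upr near",(510,440),111),("upr near2",(510,452),111)]:
    X=atz(P,w(uv),z);d=X[:2]-c;print(n,X.round(1),d@xh,d@yh)
E
python3 z.py w13 320 80 450 290 2.8 w13y; python3 z.py s13 280 200 345 260 10 s13y
```

```text
tip far [582.5 -20.3 118. ] 9.943268289335016 65.48301526176238
tip near [453.  -28.6 118. ] 9.6274132547992 -64.27087921390098
rb far [546.1 165.5 106. ] -177.82406911231155 41.45373851790297
rb near [464.5 161.  106. ] -178.72925577270195 -40.265046070373224
bar [586.8  -9.8  85. ] -0.21152594004566935 70.45042704283765
lip [464.1 -35.7  86. ] 17.449934085721516 -53.68790322528079
upr far in [591.7 -23.1 111. ] 13.364698380523514 74.45453013000503
upr near [444.5  -9.3 111. ] -10.1381628183305 -71.45847594870264
upr near2 [439.4 -10.  111. ] -9.82501651133498 -76.5828934930418
```

View pics/s13y.png

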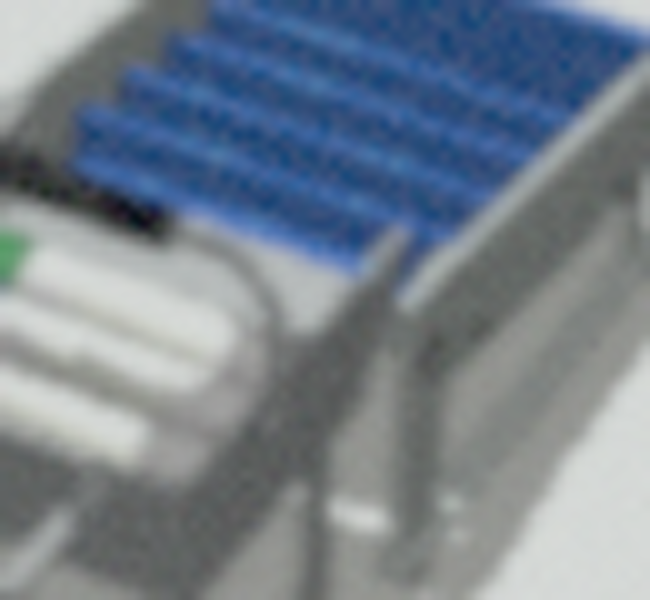

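View pics/w13y.png

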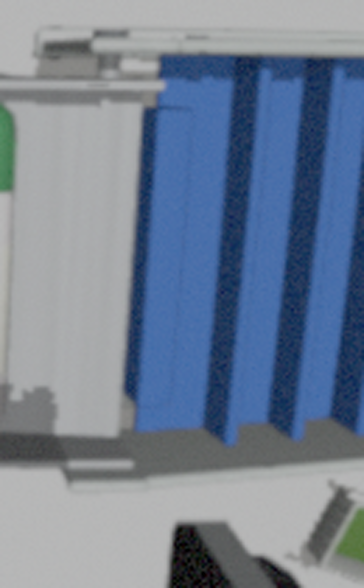

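```bash
python3 -c "
from h import *
plan([505,163.5,205],down(3.8),8)
"
```

```text
[-0.01,-1.23,1.13,0,-0.02,0],
[-0.01,-1.22,1.13,0,-0.02,0],
[-0,-1.23,1.14,0,-0.02,0],
[-0.01,-1.22,1.13,0,-0.02,0],
[-0.01,-1.23,1.13,0,-0.02,0],
[-0,-1.22,1.13,0,-0.02,0],
[-0.01,-1.23,1.14,0,-0.02,0],
[-0,-1.23,1.13,0,-0.02,0],
end [505.  163.6 205. ] max mm/row 16.68693917205729 deg 0.020673599864556535
```

{"fn": "move_arm", "kwargs": {
  "deltas": [
    [0, -1.0, 0.5, 0, 0, 0],
    [0, -1.3, 0.8, 0, 0, 0],
    [0, -1.3, 1.2, 0, 0, 0],
    [0, -1.3, 1.2, 0, 0, 0],
    [-0.05, -1.3, 1.4, 0, 0, 0],
    [0, -1.3, 1.4, 0, 0, 0],
    [0, -1.3, 1.4, 0, 0, 0],
    [0, -1, 1.1, 0, 0, 0],
    [0, 0, 0, 0, 0, 0],
    [0, 0, 0, 0, 0, 0]
  ],
  "grip": 4
}}

```text
time_s: 20.2
eef_pos: [504.6, 163.7, 204.1]
ee_rot: [0.0, 0.999, 0.033, -0.0]
force: [-0.3, -0.6, 0.1]
grip_width: 0.47
```

```bash
python3 look.py w14; python3 -c "
from h import *
import pickle
p,r=pose();print(p,r.as_matrix().round(4));s=ctrl.sense();print(s['grip_width'])
P=pickle.load(open('pics/w14.pkl','rb'))
print(proj(P,[[505,163.5,106],[505+34,163.5+2.3,106],[505-34,163.5-2.3,106]]))
"
```

```text
[504.55372192 163.65295565 204.05392387] 20.25
[504.80432049 163.36082268 204.48282327] [[ 9.978e-01  6.640e-02  8.000e-04]
 [ 6.640e-02 -9.978e-01 -1.000e-04]
 [ 8.000e-04  1.000e-04 -1.000e+00]]
0.46796865764381546
[[276.3166386  205.56654222]
 [276.26234715 158.01022721]
 [276.36961107 249.46470794]]
```

View pics/w14.png

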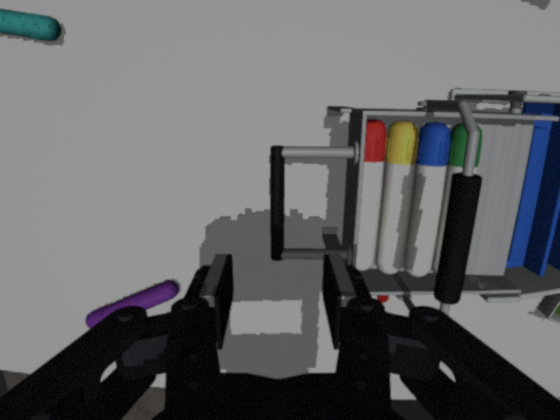

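{"fn": "move_arm", "kwargs": {
  "deltas": [
    [0, 0, 1, 0, 0, 0],
    [0, 0, 1.4, 0, 0, 0],
    [0, 0, 1.5, 0, 0, 0],
    [0, 0, 1.5, 0, 0, 0],
    [0, 0, 1.5, 0, 0, 0],
    [0, 0, 1.5, 0, 0, 0],
    [0, 0, 1.4, 0, 0, 0],
    [0, 0, 1.2, 0, 0, 0],
    [0, 0, 0.7, 0, 0, 0],
    [0, 0, 0, 0, 0, 0]
  ]
}}

```text
time_s: 21.25
eef_pos: [504.2, 163.3, 86.3]
ee_rot: [0.0, 0.999, 0.033, -0.001]
force: [-0.1, 0.1, 0.3]
grip_width: 0.472
```

{"fn": "move_arm", "kwargs": {
  "deltas": [
    [0, 0, 0, 0, 0, 0],
    [0, 0, 0, 0, 0, 0],
    [0, 0, 0, 0, 0, 0],
    [0, 0, 0, 0, 0, 0],
    [0, 0, 0, 0, 0, 0],
    [0, 0, 0, 0, 0, 0],
    [0, 0, 0, 0, 0, 0],
    [0, 0, 0, 0, 0, 0],
    [0, 0, 0, 0, 0, 0],
    [0, 0, 0, 0, 0, 0]
  ],
  "grip": 0,
  "newtons": 20
}}

```text
time_s: 22.25
eef_pos: [504.8, 163.8, 87.6]
ee_rot: [-0.0, 0.999, 0.033, 0.001]
force: [-0.4, 4.9, 6.2]
grip_width: 0.107
```

```bash
python3 look.py w15; python3 -c "
from h import *
p,r=pose();print(p);s=ctrl.sense();print(s['grip_width'],s['force'])
cv2.imwrite('pics/s15.png',eyes.capture('scene'))
th=np.array([0,.03,.08,.13,.18,.23,.28,.33,.38,.43])
y=-179*np.cos(th)+21*np.sin(th);z=179*np.sin(th)+21*np.cos(th)
print(np.diff(y).round(2),np.diff(z).round(2))
"; python3 z.py s15 230 170 350 270 6 s15z
```

```text
[504.83693877 163.84330764  87.64707512] 22.3
[504.86986865 163.81461245  87.67396179]
0.1079258340121947 [0.15902536 3.56951708 6.4787107 ]
[0.71 1.54 1.98 2.42 2.85 3.27 3.69 4.1  4.49] [5.36 8.88 8.79 8.68 8.55 8.39 8.22 8.03 7.81]
```

View pics/w15.png

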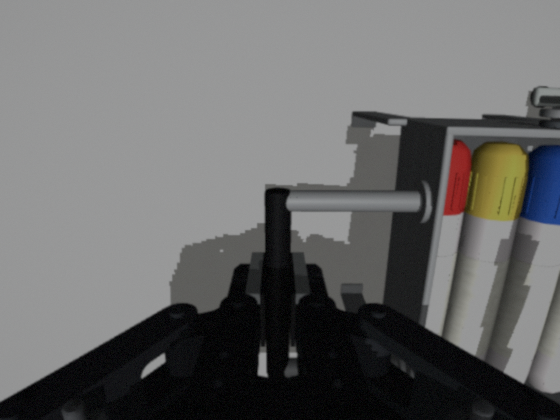

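View pics/s15z.png

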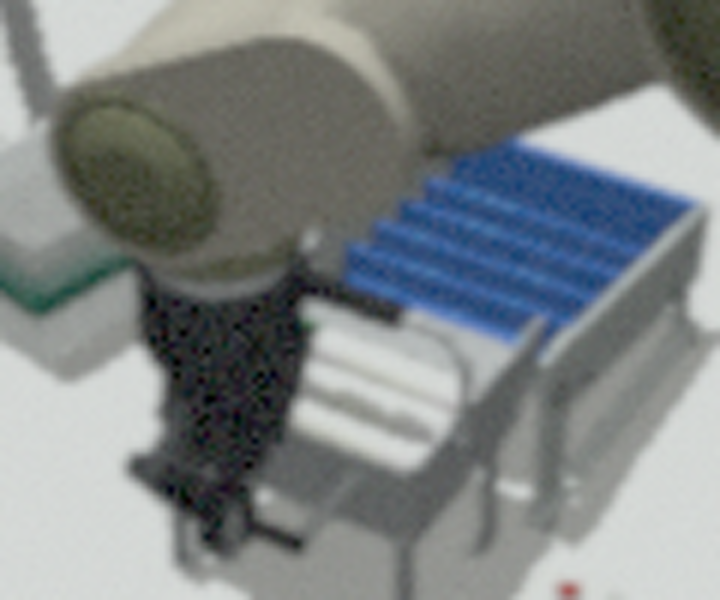

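{"fn": "move_arm", "kwargs": {
  "deltas": [
    [0, 0.01, -0.1, 0, 0, 0],
    [0, 0.02, -0.14, 0, 0, 0],
    [0, 0.02, -0.15, 0, 0, 0],
    [0, 0.02, -0.15, 0, 0, 0],
    [0, 0.02, -0.15, 0, 0, 0],
    [0, 0.02, -0.15, 0, 0, 0],
    [0, 0.03, -0.15, 0, 0, 0],
    [0, 0.03, -0.15, 0, 0, 0],
    [0, 0.03, -0.14, 0, 0, 0],
    [0, 0.03, -0.14, 0, 0, 0]
  ]
}}

```text
time_s: 23.35
eef_pos: [504.3, 161.6, 101.2]
ee_rot: [-0.0, 0.999, 0.033, -0.0]
force: [-0.4, 6.2, -1.8]
grip_width: 0.11
```

```bash
python3 look.py w16; python3 -c "
from h import *
p,r=pose();print(p);s=ctrl.sense();print(s['grip_width'],s['force'],s['wrist_torque'])
cv2.imwrite('pics/s16.png',eyes.capture('scene'))
"; python3 z.py s16 230 170 350 270 6 s16z
```

```text
[504.3388632  161.57202126 101.18866417] 23.4
[504.40631102 161.54947418 101.37125945]
0.10758021619298919 [-1.57418515  5.91276474 -1.25717275] [ 1.05713877  0.24534972 -0.02808463]
```

View pics/s16z.png

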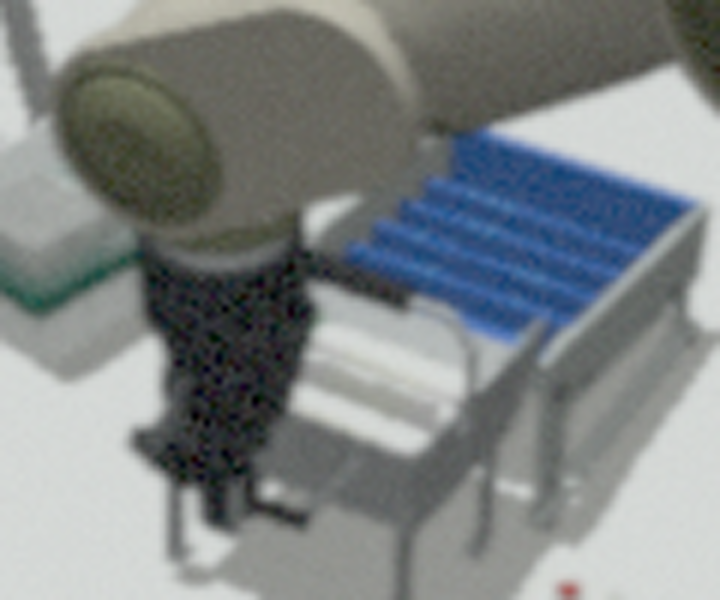

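View pics/w16.png

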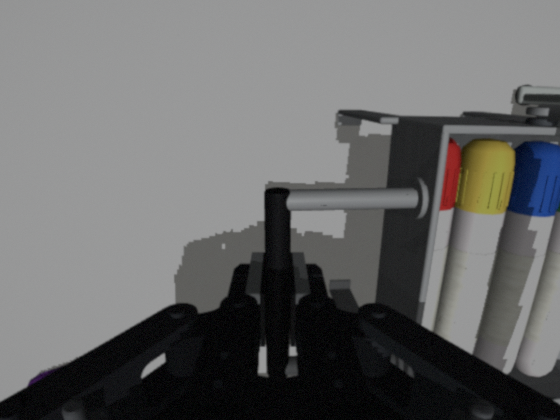

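{"fn": "move_arm", "kwargs": {
  "deltas": [
    [0, 0, -0.08, 0, 0, 0],
    [0, 0, -0.09, 0, 0, 0],
    [0, 0, -0.09, 0, 0, 0],
    [0, 0.01, -0.09, 0, 0, 0],
    [0, 0.01, -0.09, 0, 0, 0],
    [0, 0.02, -0.09, 0, 0, 0],
    [0, 0.02, -0.09, 0, 0, 0],
    [0, 0.02, -0.09, 0, 0, 0],
    [0, 0.02, -0.09, 0, 0, 0],
    [0, 0.02, -0.08, 0, 0, 0]
  ]
}}

```text
time_s: 24.45
eef_pos: [504.8, 160.0, 110.2]
ee_rot: [0.0, 0.999, 0.033, 0.0]
force: [-1.4, 2.5, -1.6]
grip_width: 0.108
```

```bash
cat > chk.py <<'E'
import sys
from h import *
n=sys.argv[1]
p,r=pose();print(p);s=ctrl.sense();print(s['time_s'],s['grip_width'],s['force'],s['wrist_torque'])
a=eyes.capture('scene')[160:270,220:350];a=np.clip(255*(a/255.)**0.6,0,255).astype(np.uint8)
b=eyes.capture('top')[190:280,235:345];b=np.clip(255*(b/255.)**0.6,0,255).astype(np.uint8)
a=cv2.resize(a,None,fx=5,fy=5,interpolation=cv2.INTER_CUBIC);cv2.imwrite(f'pics/s{n}.png',a)
cv2.imwrite(f'pics/t{n}.png',cv2.resize(b,None,fx=5,fy=5,interpolation=cv2.INTER_CUBIC))
E
python3 chk.py 17
```

```text
[504.76670406 159.9977297  110.18235567]
24.45 0.10791756188063653 [-1.40412142  2.53142256 -1.58048068] [0.63428    0.20209095 0.00800389]
```

View pics/s17.png

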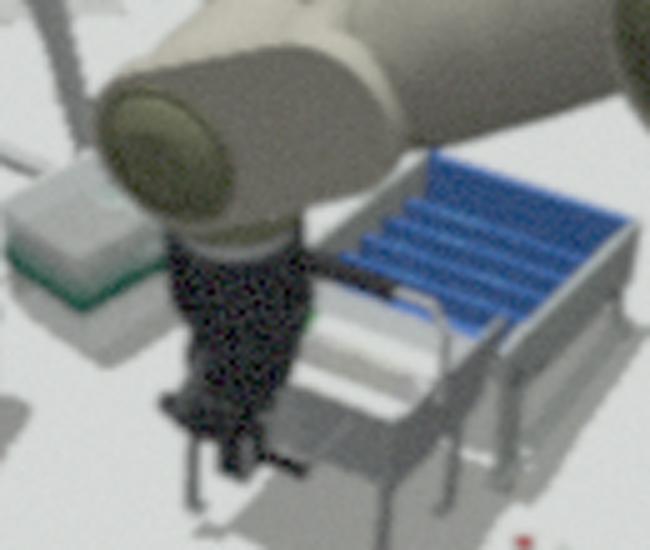

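View pics/t17.png

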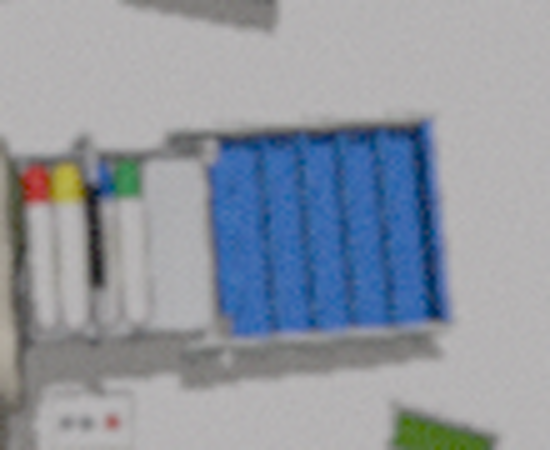

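{"fn": "move_arm", "kwargs": {
  "deltas": [
    [0, 0.02, -0.08, 0, 0, 0],
    [0, 0.02, -0.09, 0, 0, 0],
    [0, 0.02, -0.09, 0, 0, 0],
    [0, 0.02, -0.09, 0, 0, 0],
    [0, 0.02, -0.09, 0, 0, 0],
    [0, 0.02, -0.09, 0, 0, 0],
    [0, 0.03, -0.09, 0, 0, 0],
    [0, 0.02, -0.09, 0, 0, 0],
    [0, 0.03, -0.09, 0, 0, 0],
    [0, 0.02, -0.08, 0, 0, 0]
  ]
}}

```text
time_s: 25.55
eef_pos: [504.9, 157.8, 119.0]
ee_rot: [-0.0, 0.999, 0.033, 0.0]
force: [-0.4, 2.6, -1.5]
grip_width: 0.108
```

```bash
python3 chk.py 18
```

```text
[504.93287584 157.82662974 118.97794629]
25.55 0.10839666215328733 [-0.36248655  2.64492619 -1.45590766] [ 0.61496746  0.17398448 -0.06709664]
```

View pics/t18.png

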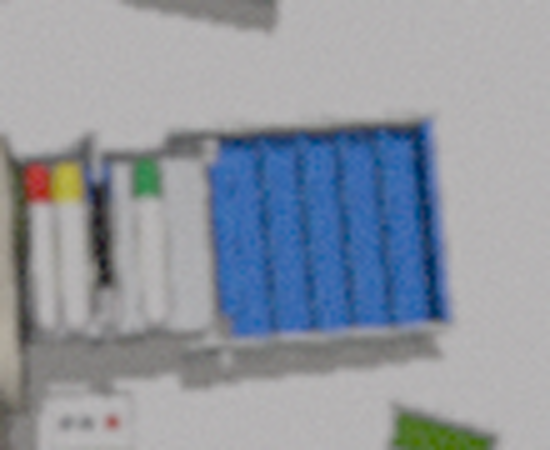

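Green has begun to roll forward. Continue slowly.

{"fn": "move_arm", "kwargs": {
  "deltas": [
    [0, 0.03, -0.08, 0, 0, 0],
    [0, 0.02, -0.08, 0, 0, 0],
    [0, 0.03, -0.09, 0, 0, 0],
    [0, 0.02, -0.08, 0, 0, 0],
    [0, 0.03, -0.09, 0, 0, 0],
    [0, 0.03, -0.08, 0, 0, 0],
    [0, 0.03, -0.09, 0, 0, 0],
    [0, 0.03, -0.09, 0, 0, 0],
    [0, 0.03, -0.09, 0, 0, 0],
    [0, 0.03, -0.08, 0, 0, 0]
  ]
}}

```text
time_s: 26.65
eef_pos: [505.1, 155.1, 127.5]
ee_rot: [-0.0, 0.999, 0.033, 0.0]
force: [-1.9, 5.5, -1.5]
grip_width: 0.109
```

```bash
python3 chk.py 19
```

```text
[505.1369048  155.14378386 127.53837113]
26.65 0.10874630504280498 [-1.94512786  5.5126882  -1.52264624] [ 1.02672625  0.23155825 -0.02385387]
```

View pics/t19.png

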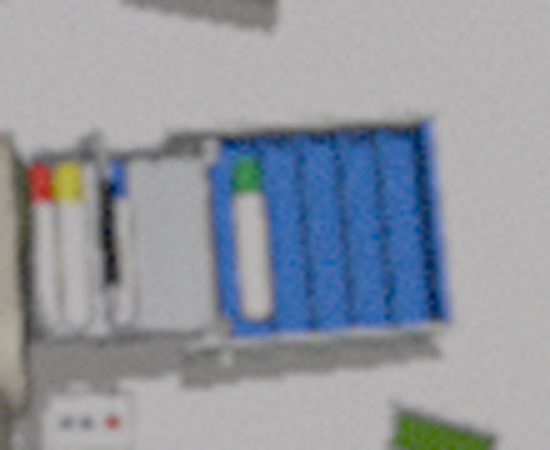

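{"fn": "move_arm", "kwargs": {
  "deltas": [
    [0, 0.02, -0.08, 0, 0, 0],
    [0, 0.02, -0.08, 0, 0, 0],
    [0, 0.02, -0.09, 0, 0, 0],
    [0, 0.03, -0.08, 0, 0, 0],
    [0, 0.02, -0.09, 0, 0, 0],
    [0, 0.03, -0.08, 0, 0, 0],
    [0, 0.03, -0.08, 0, 0, 0],
    [0, 0.03, -0.09, 0, 0, 0],
    [0, 0.03, -0.08, 0, 0, 0],
    [0, 0.03, -0.08, 0, 0, 0]
  ]
}}

```text
time_s: 27.75
eef_pos: [505.3, 152.3, 135.7]
ee_rot: [0.0, 0.999, 0.033, 0.0]
force: [-1.1, 2.7, -1.7]
grip_width: 0.108
```

```bash
python3 chk.py 20
```

```text
[505.30213482 152.32314608 135.7450078 ]
27.75 0.10792206187223671 [-1.05628476  2.67918315 -1.69445532] [0.55657341 0.1375119  0.03013082]
```

View pics/t20.png

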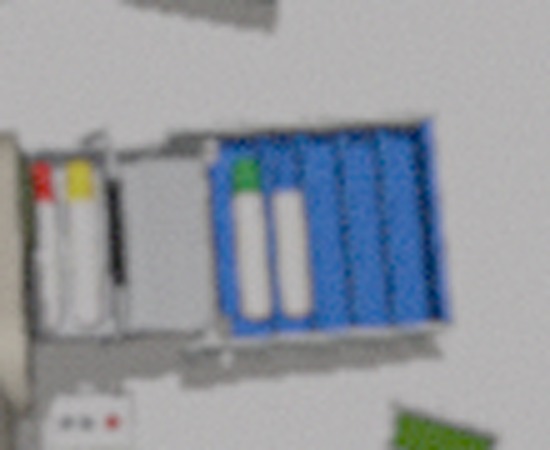

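View pics/s20.png

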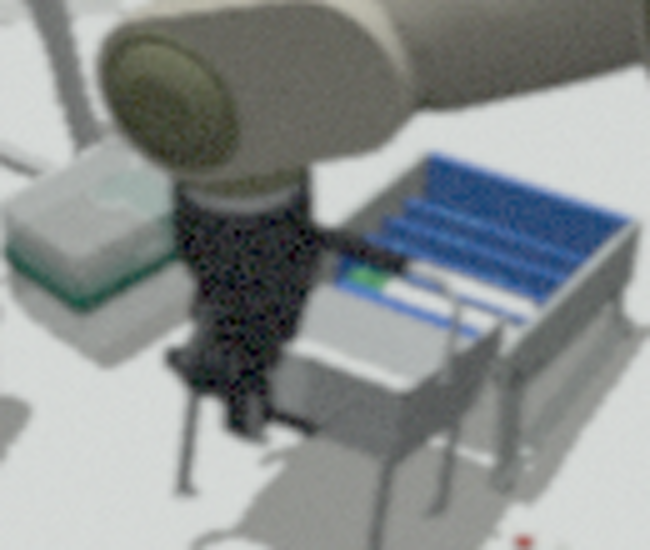

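{"fn": "move_arm", "kwargs": {
  "deltas": [
    [0, 0.03, -0.08, 0, 0, 0],
    [0, 0.03, -0.08, 0, 0, 0],
    [0, 0.03, -0.08, 0, 0, 0],
    [0, 0.03, -0.08, 0, 0, 0],
    [0, 0.03, -0.08, 0, 0, 0],
    [0, 0.04, -0.08, 0, 0, 0],
    [0, 0.03, -0.08, 0, 0, 0],
    [0, 0.04, -0.08, 0, 0, 0],
    [0, 0.04, -0.08, 0, 0, 0],
    [0, 0.03, -0.08, 0, 0, 0]
  ]
}}

```text
time_s: 28.85
eef_pos: [505.5, 149.1, 143.7]
ee_rot: [0.0, 0.999, 0.033, -0.0]
force: [-1.1, 1.4, -2.0]
grip_width: 0.108
```

```bash
python3 chk.py 21
```

```text
[505.49310366 149.09016547 143.74562043]
28.85 0.10755695727070423 [-1.106881    1.44303866 -2.01381281] [ 0.34608569  0.13602316 -0.02318036]
```

View pics/t21.png

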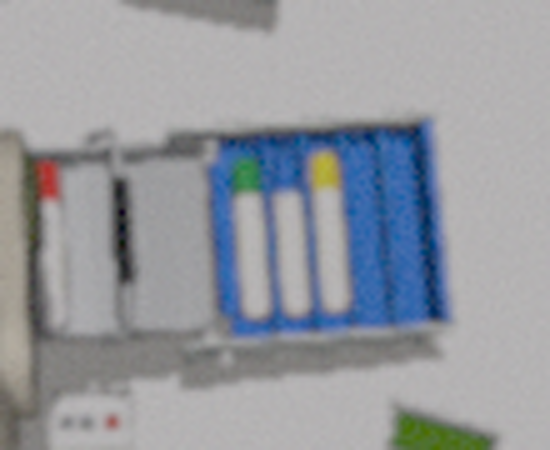

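Yellow is in groove 3; only red remains.

{"fn": "move_arm", "kwargs": {
  "deltas": [
    [0, 0.04, -0.08, 0, 0, 0],
    [0, 0.04, -0.08, 0, 0, 0],
    [0, 0.04, -0.08, 0, 0, 0],
    [0, 0.04, -0.08, 0, 0, 0],
    [0, 0.04, -0.08, 0, 0, 0],
    [0, 0.04, -0.08, 0, 0, 0],
    [0, 0.04, -0.08, 0, 0, 0],
    [0, 0.04, -0.08, 0, 0, 0],
    [0, 0.04, -0.08, 0, 0, 0],
    [0, 0.04, -0.08, 0, 0, 0]
  ]
}}

```text
time_s: 29.95
eef_pos: [505.8, 145.2, 151.8]
ee_rot: [-0.0, 0.999, 0.033, 0.0]
force: [-0.9, 3.3, -1.0]
grip_width: 0.105
```

```bash
python3 chk.py 22
```

```text
[505.76300225 145.17170173 151.79541354]
29.95 0.10488593518247019 [-0.91611533  3.30742318 -1.00096415] [ 0.60814325  0.13943247 -0.03008115]
```

View pics/t22.png

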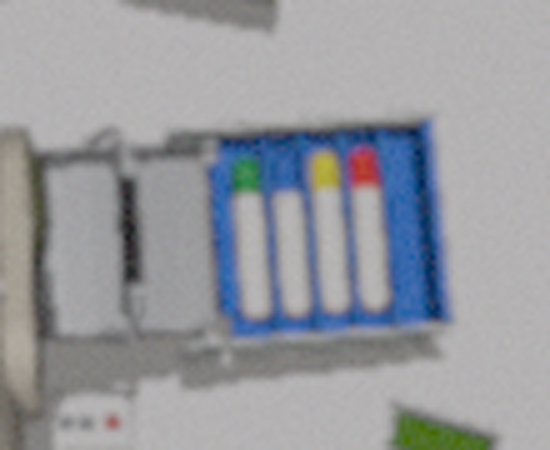

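```bash
python3 -c "
import numpy as np
th=np.array([.37,.28,.18,.08,0.0])
y=-179*np.cos(th)+21*np.sin(th);z=179*np.sin(th)+21*np.cos(th)
print(y,z,np.diff(y).round(2),np.diff(z).round(2))"
```

```text
[-159.29267079 -166.22545484 -172.34839997 -176.74929685 -179.        ] [84.30803658 69.6498253  52.70701119 35.23756605 21.        ] [-6.93 -6.12 -4.4  -2.25] [-14.66 -16.94 -17.47 -14.24]
```

{"fn": "move_arm", "kwargs": {
  "deltas": [
    [0, -0.07, 0.12, 0, 0, 0],
    [0, -0.07, 0.14, 0, 0, 0],
    [0, -0.07, 0.15, 0, 0, 0],
    [0, -0.07, 0.15, 0, 0, 0],
    [0, -0.07, 0.15, 0, 0, 0],
    [0, -0.07, 0.15, 0, 0, 0],
    [0, -0.07, 0.15, 0, 0, 0],
    [0, -0.07, 0.15, 0, 0, 0],
    [0, -0.07, 0.16, 0, 0, 0],
    [0, -0.07, 0.16, 0, 0, 0]
  ]
}}

```text
time_s: 31.05
eef_pos: [505.4, 152.0, 136.8]
ee_rot: [0.0, 0.999, 0.033, 0.0]
force: [-0.5, 1.3, -0.7]
grip_width: 0.105
```

{"fn": "move_arm", "kwargs": {
  "deltas": [
    [0, -0.07, 0.17, 0, 0, 0],
    [0, -0.07, 0.17, 0, 0, 0],
    [0, -0.07, 0.17, 0, 0, 0],
    [0, -0.06, 0.17, 0, 0, 0],
    [0, -0.06, 0.17, 0, 0, 0],
    [0, -0.06, 0.17, 0, 0, 0],
    [0, -0.06, 0.17, 0, 0, 0],
    [0, -0.06, 0.17, 0, 0, 0],
    [0, -0.06, 0.17, 0, 0, 0],
    [0, -0.05, 0.17, 0, 0, 0]
  ]
}}

```text
time_s: 32.05
eef_pos: [504.9, 158.3, 119.7]
ee_rot: [0.0, 0.999, 0.033, -0.0]
force: [-0.6, -1.4, -1.1]
grip_width: 0.106
```

```bash
python3 chk.py 23
```

```text
[504.85315587 158.32631286 119.73470862]
32.05 0.10605832169853312 [-0.56664456 -1.35520235 -1.07252998] [-0.28104312  0.05086843 -0.06176181]
```

View pics/s23.png

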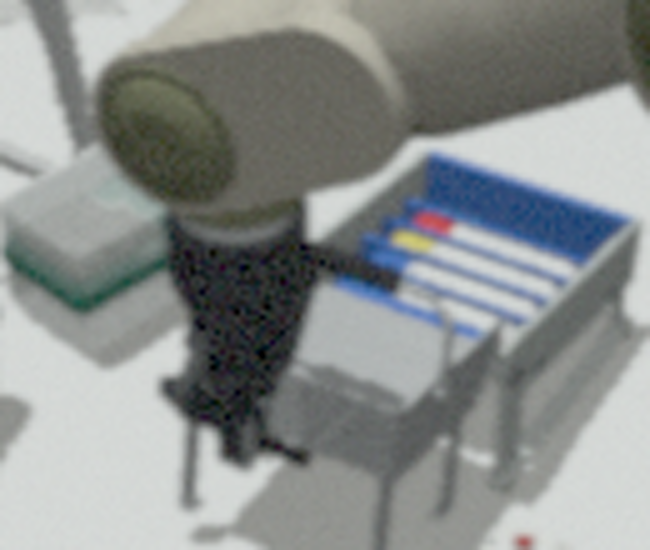

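{"fn": "move_arm", "kwargs": {
  "deltas": [
    [0, -0.04, 0.17, 0, 0, 0],
    [0, -0.04, 0.17, 0, 0, 0],
    [0, -0.04, 0.17, 0, 0, 0],
    [0, -0.04, 0.17, 0, 0, 0],
    [0, -0.04, 0.17, 0, 0, 0],
    [0, -0.04, 0.17, 0, 0, 0],
    [0, -0.04, 0.17, 0, 0, 0],
    [0, -0.04, 0.17, 0, 0, 0],
    [0, -0.04, 0.17, 0, 0, 0],
    [0, -0.03, 0.17, 0, 0, 0]
  ]
}}

```text
time_s: 33.15
eef_pos: [504.7, 162.3, 102.8]
ee_rot: [-0.0, 0.999, 0.033, 0.0]
force: [-0.6, 0.2, -1.4]
grip_width: 0.108
```

{"fn": "move_arm", "kwargs": {
  "deltas": [
    [0, -0.03, 0.17, 0, 0, 0],
    [0, -0.03, 0.17, 0, 0, 0],
    [0, -0.03, 0.17, 0, 0, 0],
    [0, -0.02, 0.17, 0, 0, 0],
    [0, -0.02, 0.17, 0, 0, 0],
    [0, -0.02, 0.16, 0, 0, 0],
    [0, -0.02, 0.14, 0, 0, 0],
    [0, -0.02, 0.12, 0, 0, 0],
    [0, 0, 0.1, 0, 0, 0],
    [0, 0, 0, 0, 0, 0]
  ]
}}

```text
time_s: 34.15
eef_pos: [505.2, 164.5, 90.3]
ee_rot: [-0.0, 0.999, 0.033, 0.001]
force: [-1.0, 1.8, 8.6]
grip_width: 0.108
```

```bash
python3 chk.py 24; python3 look.py w24
```

```text
[505.15282231 164.46548177  90.31210581]
34.15 0.10785246187113427 [-1.00442774  1.81805123  8.56503967] [ 0.45541529  0.19032386 -0.02022159]
[505.17283544 164.46353769  90.35385429] 34.3
```

View pics/s24.png

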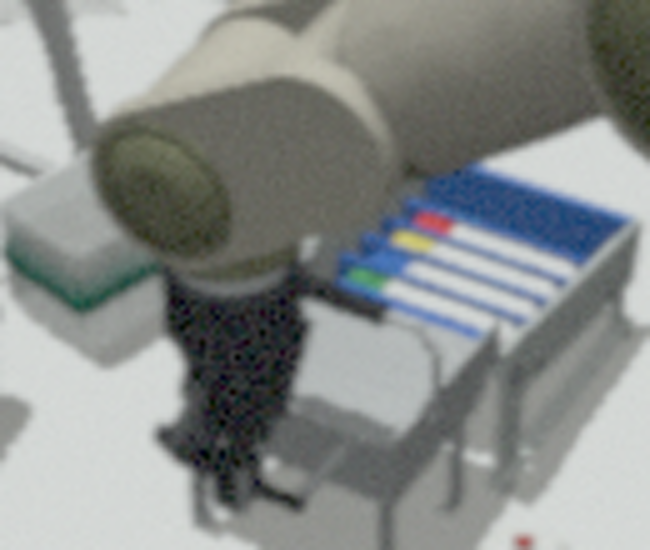

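View pics/t24.png

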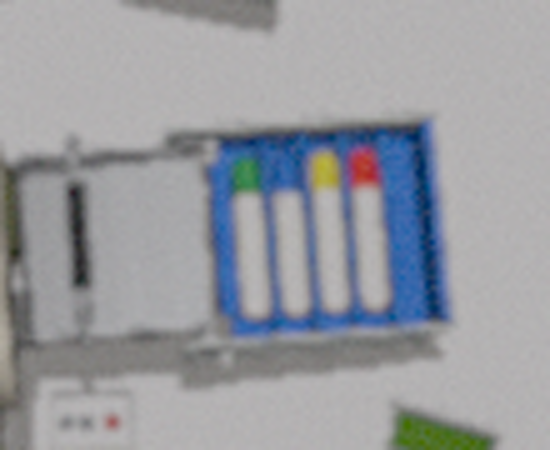

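{"fn": "move_arm", "kwargs": {
  "deltas": [
    [0, 0, -0.1, 0, 0, 0],
    [0, 0, 0, 0, 0, 0],
    [0, 0, 0, 0, 0, 0],
    [0, 0, 0, 0, 0, 0],
    [0, 0, 0, 0, 0, 0],
    [0, 0, 0, 0, 0, 0],
    [0, 0, 0, 0, 0, 0],
    [0, 0, 0, 0, 0, 0],
    [0, 0, 0, 0, 0, 0],
    [0, 0, 0, 0, 0, 0]
  ],
  "grip": 4
}}

```text
time_s: 35.3
eef_pos: [504.5, 164.1, 90.2]
ee_rot: [0.0, 0.999, 0.033, 0.0]
force: [-0.3, 0.4, 0.9]
grip_width: 0.469
```

{"fn": "move_arm", "kwargs": {
  "deltas": [
    [0, 0, -0.6, 0, 0, 0],
    [0, 0, -1.0, 0, 0, 0],
    [0, 0, -1.5, 0, 0, 0],
    [0, 0, -2, 0, 0, 0],
    [0, 0, -2, 0, 0, 0],
    [0, 0, -2, 0, 0, 0],
    [0, 0, -2.5, 0, 0, 0],
    [0, 0, -2.5, 0, 0, 0],
    [0, 0, -2.5, 0, 0, 0],
    [0, 0, -2, 0, 0, 0]
  ]
}}

```text
time_s: 36.3
eef_pos: [504.5, 164.1, 278.7]
ee_rot: [-0.0, 0.999, 0.033, 0.001]
force: [-0.2, -0.0, 0.1]
grip_width: 0.469
```

{"fn": "move_arm", "kwargs": {
  "deltas": [
    [1, 2, 0, 0, 0, 0],
    [1, 2.5, 0, 0, 0, 0],
    [1, 2.5, 0, 0, 0, 0],
    [1, 2.5, 0, 0, 0, 0],
    [0, 2.5, 0, 0, 0, 0],
    [0, 1, 0, 0, 0, 0],
    [0, 0, 0, 0, 0, 0],
    [0, 0, 0, 0, 0, 0],
    [0, 0, 0, 0, 0, 0],
    [0, 0, 0, 0, 0, 0]
  ]
}}

```text
time_s: 37.3
eef_pos: [552.9, 37.9, 276.4]
ee_rot: [-0.0, 0.999, 0.034, 0.0]
force: [-1.1, 0.3, 0.8]
grip_width: 0.467
```

```bash
python3 look.py w25; python3 chk.py 25; python3 z.py w25 60 60 460 290 2 w25z
```

```text
[552.90872948  37.92752995 276.36515594] 37.35
[552.95274285  37.7492446  276.2960168 ]
37.35 0.46965057789220677 [-0.07069929  0.27245247  0.46244744] [ 0.02171834 -0.0098405  -0.00836381]
```

View pics/w25z.png

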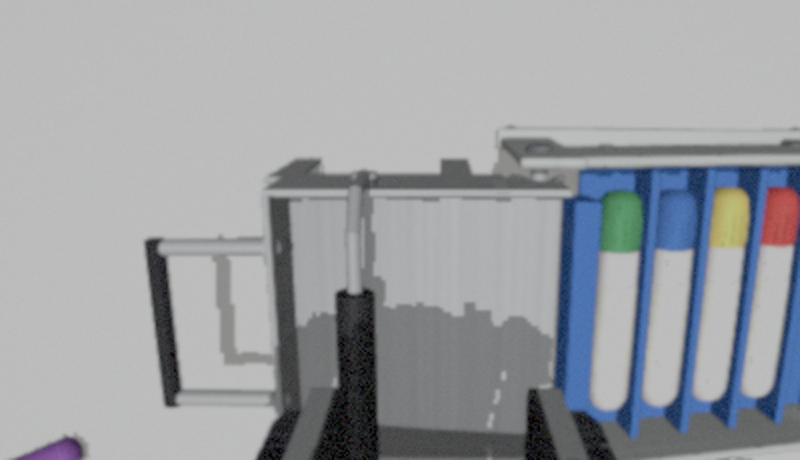

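View pics/s25.png

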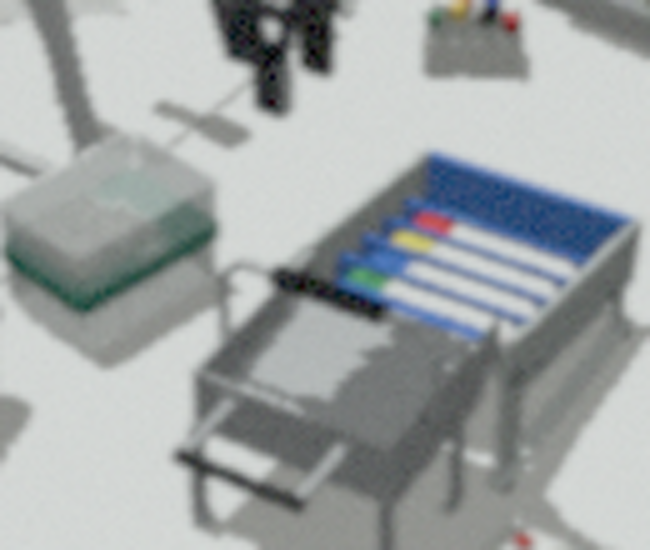

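```bash
python3 - <<'E'
import cv2,numpy as np
a=cv2.imread('pics/s13.png')[160:270,220:350]
a=np.clip(255*(a/255.)**0.6,0,255).astype(np.uint8);a=cv2.resize(a,None,fx=5,fy=5,interpolation=cv2.INTER_CUBIC)
b=cv2.imread('pics/s25.png')
cv2.imwrite('pics/cmp.png',np.hstack([a[190:,170:560],b[190:,170:560]]))
d=cv2.absdiff(a,b);cv2.imwrite('pics/diff.png',np.clip(d.astype(int)*2,0,255).astype(np.uint8))
E
python3 - <<'E'
import sys; sys.path.insert(0,'.')
from h import *
import pickle
P=pickle.load(open("pics/w25.pkl","rb"))
w=lambda a:np.array([60+a[0]/2-.25,60+a[1]/2-.25])
c=np.array([516.5,-14.7]);yh=np.array([.9978,.0663]);xh=np.array([.0663,-.9978])
for n,uv,z in [("tip far",(575,193),118),("rb far",(154,242),106),("rb near",(172,404),106),("bar",(541,176),85),("wall corner",(267,192),118)]:
    X=atz(P,w(uv),z);d=X[:2]-c;print(n,X.round(1),d@xh,d@yh)
E
```

```text
tip far [583. -21. 118.] 10.696778148237403 65.88949610503322
rb far [546. 166. 106.] -178.3499189145107 41.42180179866153
rb near [464.1 161.3 106. ] -179.11474469782465 -40.6092509222773
bar [584.9 -10.9  85. ] 0.7034608028163258 68.47436602716051
wall corner [574.5 110.8 118. ] -121.42935873878466 66.17420628203035
```

View pics/cmp.png

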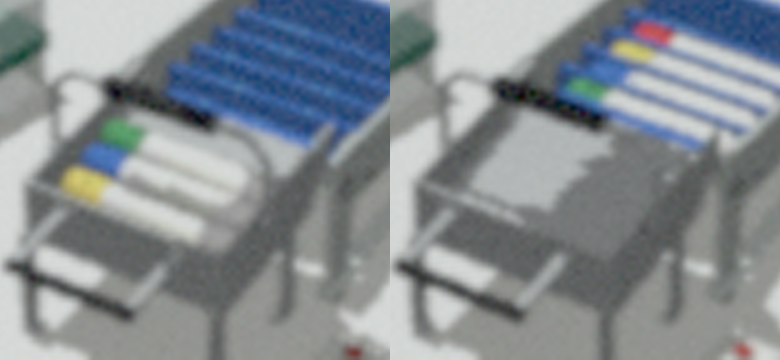

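View pics/diff.png

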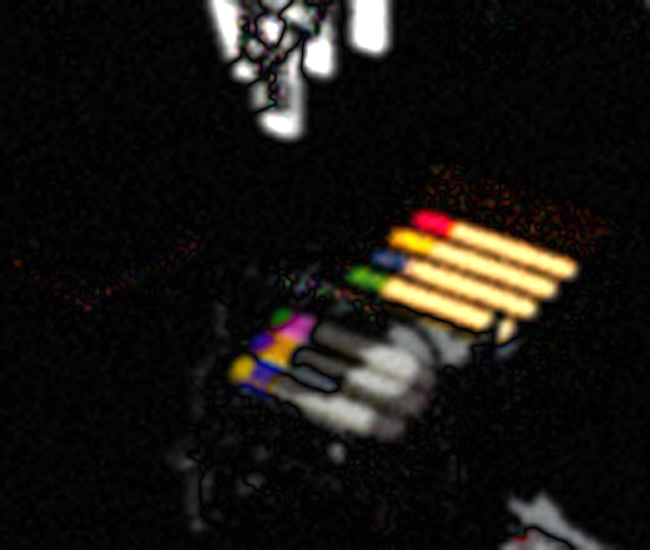

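```bash
python3 -c "
from h import *
a=cv2.imread('pics/top0.png');b=eyes.capture('top')
for n,(x,y) in dict(timer=(253,276),plate=(373,281),boat=(323,279),tip=(277,176),tub=(219,171),vials=(374,190)).items():
    t=a[y-18:y+18,x-22:x+22];R_=cv2.matchTemplate(b[y-32:y+32,x-36:x+36],t,cv2.TM_CCOEFF_NORMED);_,m,_,l=cv2.minMaxLoc(R_);print(n,round(m,2),l[0]-14,l[1]-14)
print(order.finish_job())"
```

```text
timer 0.32 10 -6
plate 0.99 0 0
boat 0.93 0 0
tip 0.99 0 0
tub 0.99 0 0
vials 1.0 0 0
the job is handed in; nothing more can be done
None
```

I carried the loaded trough over, hooked it on the rack's bar, tipped all four tubes out and set the empty trough back on its legs. The job is handed in at about 37 s; no verdict was reported.

**Seating the trough:** The first time I lowered it, the notches caught on the bar with about 27 N of force. I raised it, moved it back about 2.5 mm and lowered it again. It then sat level, and I let go.

**Tipping:** I held the rear bar and tipped at about 0.05 rad/s, up to roughly 0.37 rad. Green, blue, yellow and red rolled out one by one into grooves 1 to 4. I then lowered the empty trough, opened the fingers and backed away.

**Last checks:**
- **Tubes:** The last pictures show one tube in each of grooves 1 to 4, lying along the grooves. I judged their depth by eye and did not measure it.
- **Trough:** It stands where it stood before tipping; the rear bar's position puts the notches within about 1 mm of the bar. The far panel's tip reads 1–2 mm further forward, which is still within tolerance.
- **Robot:** The gripper is clear of everything, with near-zero force on it.
- **Other things on the bench:** In a before-and-after comparison of top views, the strip plate, tip box, tub and vial insert (match at least 0.99) and the object I took for the reagent boat (0.93) had not moved. I picked that object out by eye.
- **One check that disagreed:** The timer gave a poor match (0.32), probably because the arm and its shadow were over it. A top view taken about 3 s earlier showed it in its starting place.

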